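# Load two headlamp lens carriers and hang them on the drying stand

### The job

Make up the two headlamp lenses for drying: on the seat of each lens carrier, while it stands on the bench, stack a black spacer, then a brass focus ring if there is one for it (use every brass ring that lies there, at most one to a carrier), then the glass lens dome up, and last the aluminium retaining ring round the dome, each lying flat between the guide posts. When a carrier is complete, take it by its orange tab, bring its rod in over the tip of a free hook of the grey stand and lower it into the hook's throat, so that each carrier hangs level on its own hook with its stack intact. Leave the tools and other things on the bench where they are.

Things in the scene. Friction and masses are not known exactly. Their poses are not given: they have to be found in the camera images.
- stand: Grey drying stand, fixed. Foot plate 8 mm thick, x -60 to +70 mm, y +-125 mm; origin on the bench; x points to the rear. Upright sheet along its rear: front face at x = +54 mm, top at z = 110 mm. Two steel J-hooks stick out of the sheet towards -x, at y = +65 and -65 mm.
- hook_1 (a point): J-hook (left, stand's y = +65 mm): the point where the centre of a hung rod rests; 40 mm along the stand's x, 114 mm up; axes as the stand's. 10 mm round bar: leaves the sheet 14 mm behind this point, runs level 9 mm below it, turns up in front to a tip leaning to -x (tip centre 13 mm in front, top 8 mm above). A rod centre raised 16 mm clears the tip.
- hook_2 (a point): J-hook (right, y = -65 mm): the point where the centre of a hung rod rests; 40 mm along the stand's x, 114 mm up; axes as the stand's. 10 mm round bar: leaves the sheet 14 mm behind this point, runs level 9 mm below it, turns up in front to a tip leaning to -x (tip centre 13 mm in front, top 8 mm above). A rod centre raised 16 mm clears the tip.
- carrier_1: Lens carrier (two alike), 0.25 kg. Aluminium base plate 6 mm thick, x -44 to +70, y +-42 mm; origin at the underside on the stack axis. Four steel guide posts, 8 mm thick, rounded tops at z = 60 mm, at (+-25.8, +-25.8) mm, leave 65 mm for the 60 mm parts and room for fingers between them. Bail with rod and grip tab at the rear, x = +60 mm. Hung, its rear edge leans on the stand's sheet.
- carrier_1_seat (a point): Top of that carrier's white boss, 44 mm across: the seat for the stack, on the carrier's axis, 18 mm above its origin; axes as the carrier's.
- carrier_1_rod (a point): Centre of that carrier's cross rod, 8 mm thick along y, 60 mm along x and 76 mm above the carrier's origin; axes as the carrier's. It joins the two steel legs of the bail (at y = +-24 mm, 40 mm clear between); the hook passes under it from the rear (+x), between the legs.
- carrier_1_tab (a point): Centre of that carrier's upright orange grip tab above the rod: 10 mm thick (x), 26 mm wide (y), from z = 78 to 122 mm of the carrier; the point is 60 mm along x, 100 mm up; axes as the carrier's. The load hangs about 55 mm in front (-x) of the tab, so grip it firmly across its thickness, fingertips above 88 mm to clear the hook's tip.
- carrier_2: Lens carrier (two alike), 0.25 kg. Aluminium base plate 6 mm thick, x -44 to +70, y +-42 mm; origin at the underside on the stack axis. Four steel guide posts, 8 mm thick, rounded tops at z = 60 mm, at (+-25.8, +-25.8) mm, leave 65 mm for the 60 mm parts and room for fingers between them. Bail with rod and grip tab at the rear, x = +60 mm. Hung, its rear edge leans on the stand's sheet.
- carrier_2_seat (a point): Top of that carrier's white boss, 44 mm across: the seat for the stack, on the carrier's axis, 18 mm above its origin; axes as the carrier's.
- carrier_2_rod (a point): Centre of that carrier's cross rod, 8 mm thick along y, 60 mm along x and 76 mm above the carrier's origin; axes as the carrier's. It joins the two steel legs of the bail (at y = +-24 mm, 40 mm clear between); the hook passes under it from the rear (+x), between the legs.
- carrier_2_tab (a point): Centre of that carrier's upright orange grip tab above the rod: 10 mm thick (x), 26 mm wide (y), from z = 78 to 122 mm of the carrier; the point is 60 mm along x, 100 mm up; axes as the carrier's. The load hangs about 55 mm in front (-x) of the tab, so grip it firmly across its thickness, fingertips above 88 mm to clear the hook's tip.
- spacer_1: Black plastic spacer ring, 60 mm outside, 36 mm inside, 10 mm high, lying flat. Origin: centre of its underside.
- focus_ring_1: Brass focus ring, 60 mm outside, 40 mm inside, 8 mm high, lying flat; one or both of the two are there. Origin: centre of its underside.
- lens_1: Glass lens lying dome up: rim disc 60 mm across and 10 mm high, on it a dome 44 mm across up to z = 26.5 mm, 0.09 kg. Origin: centre of its flat underside.
- retaining_ring_1: Bare aluminium retaining ring, 60 mm outside, 50 mm inside, 10 mm high, lying flat. It goes over the dome on to the lens's rim. Origin: centre of its underside.
- spacer_2: Black plastic spacer ring, 60 mm outside, 36 mm inside, 10 mm high, lying flat. Origin: centre of its underside.
- focus_ring_2: Brass focus ring, 60 mm outside, 40 mm inside, 8 mm high, lying flat; one or both of the two are there. Origin: centre of its underside.
- lens_2: Glass lens lying dome up: rim disc 60 mm across and 10 mm high, on it a dome 44 mm across up to z = 26.5 mm, 0.09 kg. Origin: centre of its flat underside.
- retaining_ring_2: Bare aluminium retaining ring, 60 mm outside, 50 mm inside, 10 mm high, lying flat. It goes over the dome on to the lens's rim. Origin: centre of its underside.
- multimeter: Bystander: yellow and black multimeter, 140x72x42 mm, lies at the left.
- projector_1: Bystander: stripped headlamp projector, light grey, 74x75x73 mm, stands left of the stand.
- tape_mask: Bystander: roll of cream masking tape, 100 mm across, 25 mm high, at the right.
- side_cutters: Bystander: side cutters with yellow and black handles, 160x55x13 mm, right of the stand.
Things that resemble listed ones, but are neither listed nor needed, are in the scene too. What is shaped like the spacer_2 but purple is not meant.

How it is judged:
By the outcome, as a careful person would: the job done as asked, in the order asked, and still so for the second after the job is handed in, with the robot touching nothing.
Of focus_ring_1, focus_ring_2 only 1 to 2 are there at a start; the rules pass over those that are not, and their reading is None.
At some moment in a run one of spacer_1, spacer_2, lens_1, lens_2, retaining_ring_1, retaining_ring_2 may be knocked a few centimetres aside while the robot is not near it.
It also fails if it takes over 210 s, if anything falls off the work surface, if the arm or the gripper's body presses on something with over 40 N, if the wrist force passes 120 N, or if a joint passes its speed limit or range.

### The arm

A 6-joint arm with a two-finger parallel gripper is mounted at the origin on a cart in front of the work surface, level with it; the furniture and walls round the work are solid. World frame = base frame: x ahead of the robot, y to its left, z up, the work surface at z = 0. Lengths are in m, angles in degrees, forces in N, time in s.
With the tool pointing down it reaches from about 0.4 to 0.825 m from the base axis. Payload 7 kg.
Tool frame: the origin (TCP) lies on the centre line of the jaws, within the pads' length; the fingertips stand r.tip_reach ahead of it and the grasp point (between the pads) is the TCP (r.tip_reach is the distance from the TCP to the fingertips, in m); z points along the fingers, y is the line along which they close (so a half turn about z gives the same grasp; the last joint's range is limited). The gripper opens to 88 mm and grips with 3 to 60 N. Pads are 19 mm wide; open, the fingers measure 130 mm over their backs; the gripper's body (78 mm by 193 mm) begins 47 mm behind the grasp point.
Start: joints at [83.256, 20.546, 0.682, 0, -70.136, -16.507], TCP at [0.266, 0.62, 0.246] pointing down, gripper open.
Joint ranges: [-176.03, 176.03], [-82.01, 121.73], [-58.28, 71.71], [-173.87, 95.51], [-174.79, -0.11], [-173.66, 173.66]. Speed limits (degrees/s): [136.94, 136.94, 172.46, 180, 180, 180].

### API

Orientations are given as [roll, pitch, yaw] about the fixed x, y, z axes, in that order (R = Rz(yaw) Ry(pitch) Rx(roll)).
In Python, from plant import sensors, cams, r gives the robot as it stands.
- The arm moves only by the tool drive_tool, never from a script. Its argument "rows" is a list of rows, each an object of numbers: "fingers": the gripper's target within -1 to 1 (fully open at 1, half-way at 0, shut at -1); "x", "y", "z": the shift along the tool's x, y, z in m; "spin": the turn about the tool's z in rad. A call has 1 to 10 rows; each row is the pose to reach, as a shift and turn from the pose commanded when the call began, along the tool's axes at that moment; what a row does not reach only later rows make up. A row lasts 1/8 s, in which the tool goes at most 62.5 mm and 10.7 degrees, less where a joint would pass 70% of its speed; a pose out of reach is approached as far as the arm can. A call with a gripper value outside its range is refused whole. The fingers move at their own pace and stop on an object; "newtons" is the grip in N (left out, the last holds). Time passes only in rows, so rows that repeat a pose let the fingers close. It gives the time, the measured TCP pose, the force, the opening and the grip force at its end, in the units of the state.
- sensors.get_state(): the state, without advancing time (a new reading comes with each control period).
- cams.capture(name): name is "side" or "top" or "wrist"; returns a dict with "pixels" (384x512x3 uint8, red, green, blue), "intrinsics" (3x3 intrinsics, pixels), "eye" and "orientation" of the camera in the world; the wrist camera has in their place "T_tool_cam" (4x4, takes a point from camera to tool coordinates, whose origin is the TCP and whose axes are the flange's). Camera axes: x right, y up, looking along -z (the intrinsics and any distortion apply to the point x, -y, -z); pixel columns grow to the right and rows downward; lengths in m; the calibration is good to about 2 mm. A picture is of the moment at which its call begins: read the wrist's pose just before it. There is no depth.
- r.close_job(): hands the job in; it is judged then, once.
The state is a dict: "time_s": time; "joints": joint angles; "qd": joint speeds; "joint_torque": joint torques, N m; "tcp_pos": TCP position; "eef_rot": TCP orientation; "contact_force": force on the tool from outside, world axes, zero at the start; "moment": the same for the moment, N m; "gripper_width": finger opening in m; "gripper_force": force on a finger pad.
Only numpy, scipy, OpenCV 4.12 (cv2) and the standard library are available. Lean on these libraries where they do the work, as an engineer would, in place of code of your own. Each camera call takes 0.05 s, during which the arm holds its last target. There are 200 camera calls.

## Working session

There is one attempt and no reset: what is moved stays moved. The work goes in short steps, Python scripts to look and compute and a tool call to move; the robot and the scene stay as the last step left them, time stands still between calls to the robot, and variables do not carry over. Pictures are saved under pics/ and viewed, at most 14 in all, crops included, and the job is handed in when it is done.

Besides the shell and the picture viewer there is one more tool, called after "Call:" as a command line: name --argument value ..., lists and objects as JSON in quotes. drive_tool: Moves the arm, as the interface text tells. Its arguments: {"type":"object","properties":{"rows":{"type":"array"},"newtons":{"type":"number"}},"required":["rows"]}

```bash
ls; mkdir -p pics; python3 - <<'E'
from plant import sensors, cams, r
import cv2
s=sensors.get_state();print(s, r.tip_reach)
for n in ["side","top","wrist"]:
    c=cams.capture(n);cv2.imwrite(f"pics/{n}0.png",cv2.resize(c["pixels"][:,:,::-1],(800,600),interpolation=cv2.INTER_CUBIC))
    print(n,{k:v for k,v in c.items() if k!="pixels"})
E
```

```text
pics
{'time_s': 0.0, 'joints': array([ 8.32556062e+01,  2.05916731e+01,  6.34349425e-01, -2.21208457e-02,
       -7.01357167e+01, -1.65055209e+01]), 'qd': array([-0.05234811,  0.13457035, -0.08957947,  0.07967565, -0.05703996,
       -0.00623119]), 'joint_torque': array([-8.62390061e-04, -5.82715416e+01,  2.93058211e+01,  6.99693024e+00,
        6.91286419e-03, -1.59348410e-04]), 'tcp_pos': array([0.26629622, 0.6197521 , 0.24461806]), 'eef_rot': array([ 1.79904885e+02, -6.49823215e-03, -2.32574427e+01]), 'contact_force': array([-0.25948888,  0.83752159,  0.08173308]), 'moment': array([-0.00684107, -0.0193095 , -0.05335154]), 'gripper_force': 0.0, 'gripper_width': 0.08774638441277424} 0.019
side {'intrinsics': array([[358.66595148,   0.        , 258.19770174],
       [  0.        , 358.66595148, 194.78189821],
       [  0.        ,   0.        ,   1.        ]]), 'eye': array([ 0.40400685, -0.80859457,  0.90589932]), 'orientation': array([48.26924895,  0.10160994, -9.31780161])}
top {'intrinsics': array([[446.93608912,   0.        , 259.61423449],
       [  0.        , 446.93608912, 190.34365582],
       [  0.        ,   0.        ,   1.        ]]), 'eye': array([0.33802984, 0.07343425, 1.9299534 ]), 'orientation': array([ 6.65212464e+00, -1.24575980e-02, -9.13532396e+01])}
wrist {'intrinsics': array([[334.02997377,   0.        , 257.37220914],
       [  0.        , 334.02997377, 191.79820924],
       [  0.        ,   0.        ,   1.        ]]), 'T_tool_cam': array([[-5.74462146e-05,  9.60644058e-01,  2.77782273e-01,
         7.48165697e-02],
       [ 9.99999945e-01,  1.46184702e-04, -2.98742080e-04,
         5.60092031e-04],
       [-3.27592323e-04,  2.77782240e-01, -9.60644013e-01,
        -1.39865472e-01],
       [ 0.00000000e+00,  0.00000000e+00,  0.00000000e+00,
         1.00000000e+00]])}
```

View pics/side0.png

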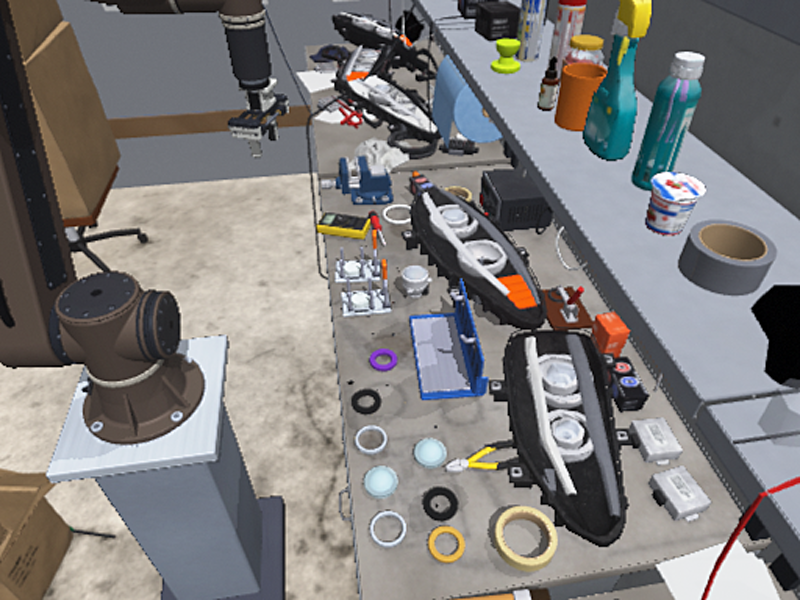

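View pics/top0.png

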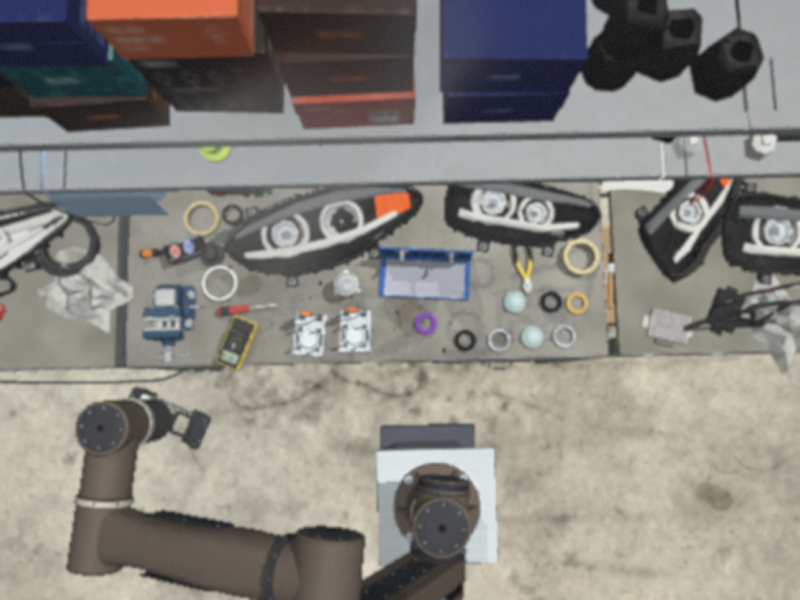

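```bash
cat > h.py <<'E'
from plant import sensors, cams, r
import numpy as np, cv2
from scipy.spatial.transform import Rotation as R
F=np.diag([1,-1,-1.])
def cap(name):
    s=sensors.get_state(); c=cams.capture(name)
    if name=="wrist":
        Rt=R.from_euler("xyz",s["eef_rot"],degrees=True).as_matrix(); T=c["T_tool_cam"]
        Rc=Rt@T[:3,:3]; e=s["tcp_pos"]+Rt@T[:3,3]
    else: Rc=R.from_euler("xyz",c["orientation"],degrees=True).as_matrix(); e=c["eye"]
    return c["pixels"][:,:,::-1].copy(),c["intrinsics"],Rc,e
def ray(K,Rc,e,u,v,z):
    d=Rc@F@np.linalg.solve(K,[u,v,1]); return (e+d*(z-e[2])/d[2])[:2]
def proj(K,Rc,e,p):
    q=K@F@Rc.T@(np.asarray(p,float)-e); return q[:2]/q[2]
def rect(C,z,x0,y0,w,h,mm=0.5):
    """top view of plane z: rows down = -x, cols right = -y; centre x0,y0; size w(y),h(x) in m"""
    img,K,Rc,e=C; s=mm/1000; W,H=int(w/s),int(h/s)
    P=F@Rc.T; Hm=K@np.c_[P[:,0],P[:,1],P@(np.array([0,0,z])-e)]
    A=np.array([[0,-s,x0+h/2],[-s,0,y0+w/2],[0,0,1]])
    return cv2.warpPerspective(img,Hm@A,(W,H),flags=cv2.INTER_LINEAR|cv2.WARP_INVERSE_MAP)
def px2w(u,v,x0,y0,w,h,mm=0.5):
    s=mm/1000; return np.array([x0+h/2-v*s, y0+w/2-u*s])
def shift(x,y,z,yaw=None):
    """tool-frame shift to world TCP target"""
    s=sensors.get_state(); Rt=R.from_euler("xyz",s["eef_rot"],degrees=True).as_matrix()
    d=Rt.T@(np.array([x,y,z])-s["tcp_pos"]); sp=None
    if yaw is not None:
        sp=-(np.radians(yaw-s["eef_rot"][2])); sp=(sp+np.pi)%(2*np.pi)-np.pi
    print("shift",d.round(4),"spin",sp,"tcp",s["tcp_pos"].round(4),s["eef_rot"].round(2),"t",round(s["time_s"],2))
E
python3 - <<'E'
from h import *
C=cap("side")
for n,u,v,z in [("sp1",365,401,.01),("sp2",440,503,.01),("brass",446,544,.008),("l1",381,481,.01),("l2",431,452,.01),("r1",371,439,.01),("r2",388,528,.01),("c1",355,268,.02),("c2",365,297,.02),("stand",450,350,.008),("cutters",480,460,.01),("tape",525,535,.02)]:
    print(n,ray(*C[1:],u*.64,v*.64,z).round(3))
shift(0.5,0.3,0.4,0)
E
```

```text
sp1 [ 0.441 -0.093]
sp2 [ 0.544 -0.334]
brass [ 0.539 -0.404]
l1 [ 0.45  -0.275]
l2 [ 0.549 -0.231]
r1 [ 0.443 -0.185]
r2 [ 0.45  -0.363]
c1 [0.464 0.33 ]
c2 [0.476 0.213]
stand [0.642 0.019]
cutters [ 0.634 -0.263]
tape [ 0.667 -0.416]
shift [ 0.341   0.2018 -0.1548] spin -0.4059320897747458 tcp [0.2664 0.6199 0.2449] [ 1.7994e+02 -1.0000e-02 -2.3260e+01] t 0.2
```

Call:
drive_tool --rows '[{"fingers":1,"x":0.05,"y":0.03,"z":-0.03,"spin":-0.1},{"x":0.1,"y":0.06,"z":-0.06,"spin":-0.2},{"x":0.15,"y":0.09,"z":-0.09,"spin":-0.3},{"x":0.2,"y":0.12,"z":-0.12,"spin":-0.4},{"x":0.25,"y":0.15,"z":-0.15,"spin":-0.406},{"x":0.3,"y":0.175,"z":-0.155,"spin":-0.406},{"x":0.341,"y":0.202,"z":-0.155,"spin":-0.406},{"x":0.341,"y":0.202,"z":-0.155,"spin":-0.406},{"x":0.341,"y":0.202,"z":-0.155,"spin":-0.406}]'

```text
invalid input
```

```bash
python3 - <<'E'
from h import *
C=cap("wrist"); np.savez("w1.npz",*C)
cv2.imwrite("pics/w1.png",cv2.resize(C[0],(768,576),interpolation=cv2.INTER_CUBIC))
shift(0.5,-.2,0.4,0)
E
```

```text
shift [ 0.5384  0.6612 -0.1544] spin -0.40590466709543627 tcp [0.2664 0.62   0.2451] [179.96  -0.   -23.26] t 0.25
```

View pics/w1.png

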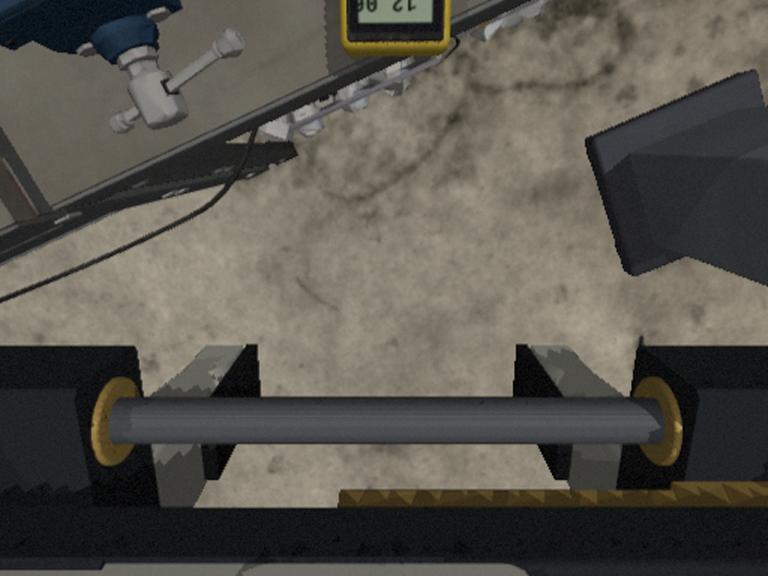

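Call:
drive_tool --rows '[{"fingers":1,"x":0.05,"y":0.03,"z":-0.03,"spin":-0.1},{"fingers":1,"x":0.1,"y":0.06,"z":-0.06,"spin":-0.2},{"fingers":1,"x":0.15,"y":0.09,"z":-0.09,"spin":-0.3},{"fingers":1,"x":0.2,"y":0.12,"z":-0.12,"spin":-0.4},{"fingers":1,"x":0.25,"y":0.15,"z":-0.15,"spin":-0.406},{"fingers":1,"x":0.3,"y":0.175,"z":-0.155,"spin":-0.406},{"fingers":1,"x":0.341,"y":0.202,"z":-0.155,"spin":-0.406},{"fingers":1,"x":0.341,"y":0.202,"z":-0.155,"spin":-0.406},{"fingers":1,"x":0.341,"y":0.202,"z":-0.155,"spin":-0.406}]' --newtons 30

```text
time_s: 1.38
tcp_pos: [0.5, 0.2997, 0.4004]
eef_rot: [-180.0, 0.0, -0.0]
contact_force: [0.3, 0.6, -0.5]
gripper_width: 0.0879
gripper_force: 0.0
```

```bash
python3 - <<'E'
from h import *
C=cap("wrist"); np.savez("w1.npz",*C)
cv2.imwrite("pics/w1b.png",cv2.resize(C[0],(768,576),interpolation=cv2.INTER_CUBIC))
E
```

```text
(no output)
```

View pics/w1b.png

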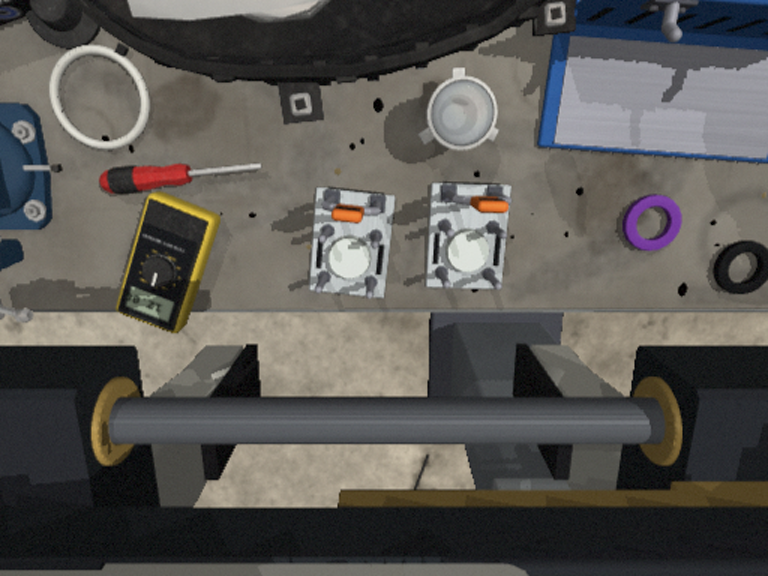

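Call:
drive_tool --rows '[{"fingers":1,"x":0,"y":0.06,"z":0,"spin":0},{"fingers":1,"x":0,"y":0.12,"z":0,"spin":0},{"fingers":1,"x":0,"y":0.18,"z":0,"spin":0},{"fingers":1,"x":0,"y":0.24,"z":0,"spin":0},{"fingers":1,"x":-0.05,"y":0.3,"z":0,"spin":0},{"fingers":1,"x":-0.05,"y":0.36,"z":0,"spin":0},{"fingers":1,"x":-0.05,"y":0.42,"z":0,"spin":0},{"fingers":1,"x":-0.05,"y":0.48,"z":0,"spin":0},{"fingers":1,"x":-0.05,"y":0.52,"z":0,"spin":0},{"fingers":1,"x":-0.05,"y":0.52,"z":0,"spin":0}]'

```text
time_s: 2.68
tcp_pos: [0.4502, -0.2215, 0.3998]
eef_rot: [180.0, 0.1, -0.1]
contact_force: [0.5, 0.5, 0.1]
gripper_width: 0.0876
gripper_force: 0.0
```

```bash
python3 - <<'E'
from h import *
C=cap("wrist"); np.savez("w2.npz",*C)
cv2.imwrite("pics/w2.png",cv2.resize(C[0],(768,576),interpolation=cv2.INTER_CUBIC))
shift(.5,-.22,.4,0)
E
```

```text
shift [ 0.0497 -0.0003 -0.0001] spin -0.0009364442000543427 tcp [ 0.4503 -0.2203  0.4   ] [-1.7999e+02  6.0000e-02 -5.0000e-02] t 2.73
```

View pics/w2.png

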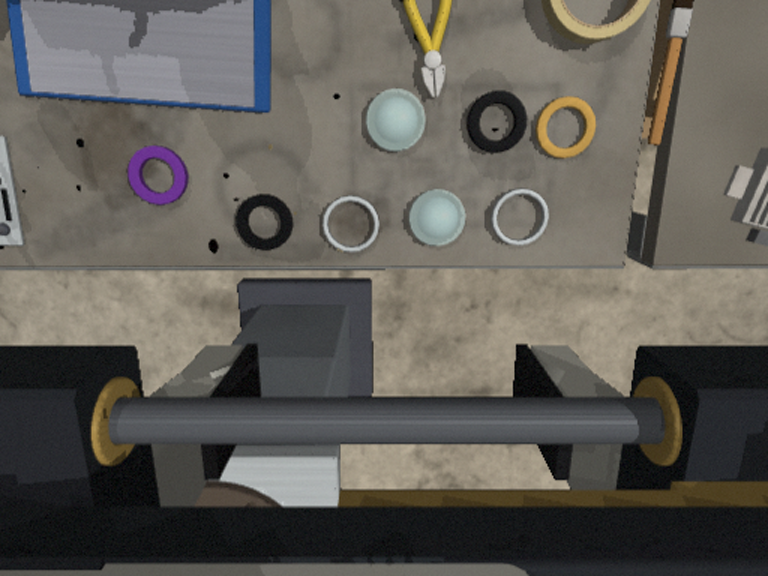

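```bash
cat >> h.py <<'E'
def circ(rad,z,n=48):
    a=np.linspace(0,2*np.pi,n,endpoint=False); return np.c_[rad*np.cos(a),rad*np.sin(a),np.full(n,z)]
MODEL={"spacer":np.r_[circ(.03,0),circ(.03,.01)],"ring":np.r_[circ(.03,0),circ(.03,.01)],"brass":np.r_[circ(.03,0),circ(.03,.008)],
 "lens":np.r_[circ(.03,0),circ(.03,.01),circ(.022,.012),circ(.016,.02),circ(.008,.0255)],
 "tab":np.array([[x,y,z] for x in(-.005,.005) for y in(-.013,.013) for z in(.078,.122)])}
def mask(img,kind):
    h,s,v=cv2.split(cv2.cvtColor(img,cv2.COLOR_BGR2HSV))
    m={"spacer":(v<62),"ring":(v>175)&(s<50),"brass":(h>10)&(h<28)&(s>110)&(v>120),
       "lens":(h>70)&(h<105)&(s>20)&(v>110),"tab":(h<18)&(s>150)&(v>120)}[kind]
    return m.astype(np.uint8)
def hullc(p):
    h=cv2.convexHull(p.astype(np.float32)); m=cv2.moments(h)
    return np.array([m["m10"],m["m01"]])/m["m00"],m["m00"]
def find(C,kind,g,base=0.,win=.08):
    """silhouette fit; returns xy, area ratio"""
    img,K,Rc,e=C; M=MODEL[kind]; g=np.array(g,float); mk=cv2.morphologyEx(mask(img,kind),cv2.MORPH_CLOSE,np.ones((3,3)))
    n,lab,st,ce=cv2.connectedComponentsWithStats(mk); best=None
    P=lambda q:np.array([proj(K,Rc,e,m+[q[0],q[1],base]) for m in M])
    c0,a0=hullc(P(g)); sc=np.sqrt(a0/np.pi)/.03
    for i in range(1,n):
        if st[i,4]<.1*a0: continue
        ys,xs=np.where(lab==i); c,a=hullc(np.c_[xs,ys])
        d=np.linalg.norm(c-c0)
        if .7<a/a0<1.4 and d<win*sc*(1 if kind!="tab" else 1.5) and (best is None or d<best[0]): best=(d,c,a)
    if best is None: return None
    for _ in range(6):
        c,a=hullc(P(g)); J=np.c_[[hullc(P(g+np.eye(2)[k]*1e-3))[0]-c for k in (0,1)]].T/1e-3
        g=g+np.linalg.solve(J,best[1]-c)
    return g.round(4),round(best[2]/hullc(P(g))[1],3)
E
python3 - <<'E'
from h import *
def ld(f): d=np.load(f); return [d[k] for k in d.files]
C=ld("w2.npz")
for k,u,v in [("spacer",264,221),("spacer",496,121),("brass",566,127),("lens",396,119),("lens",437,217),("ring",350,223),("ring",520,216)]:
    g=ray(*C[1:],u/1.5,v/1.5,.01); print(k,g.round(4),find(C,k,g))
C=ld("w1.npz"); L=[]
for n,u,v,tu,tv in [("c1",350,258,347,214),("c2",468,250,490,205)]:
    g=ray(*C[1:],u/1.5,v/1.5,.018); t=ray(*C[1:],tu/1.5,tv/1.5,.11)
    print(n,g.round(4),t.round(4),find(C,"tab",t))
    L.append(np.vstack([rect(C,z,g[0]+.02,g[1],.14,.14,.35) for z in(.006,.06)]))
cv2.imwrite("pics/car.png",np.hstack(L)[:, :])
u0,v0=505/1.5,60/1.5
for n,u,v in [("FL",565,28),("FLb",543,147),("FRb",768,159)]: print(n,ray(*C[1:],u/1.5,v/1.5,.008))
C=ld("w2.npz")
for n,u,v in [("bL",18,95),("bR",268,109)]: print(n,ray(*C[1:],u/1.5,v/1.5,.008))
E
```

```text
spacer [ 0.4448 -0.0927] (array([ 0.4429, -0.091 ]), 0.938)
spacer [ 0.5449 -0.3326] (array([ 0.5442, -0.3323]), 0.971)
brass [ 0.539  -0.4034] (array([ 0.5393, -0.4048]), 0.903)
lens [ 0.547  -0.2322] (array([ 0.5453, -0.231 ]), 0.878)
lens [ 0.4487 -0.2759] (array([ 0.4478, -0.2751]), 0.886)
ring [ 0.4425 -0.1838] (array([ 0.4416, -0.1839]), 0.871)
ring [ 0.4495 -0.3636] (array([ 0.4484, -0.3647]), 0.854)
c1 [0.4565 0.3377] [0.5159 0.3327] (array([0.516 , 0.3328]), 0.702)
c2 [0.4651 0.2122] [0.5235 0.2105] None
FL [0.68038933 0.12692976]
FLb [0.57022315 0.13858698]
FRb [ 0.55811769 -0.09406678]
bL [0.57051004 0.14341219]
bR [ 0.55687977 -0.104081  ]
```

View pics/car.png

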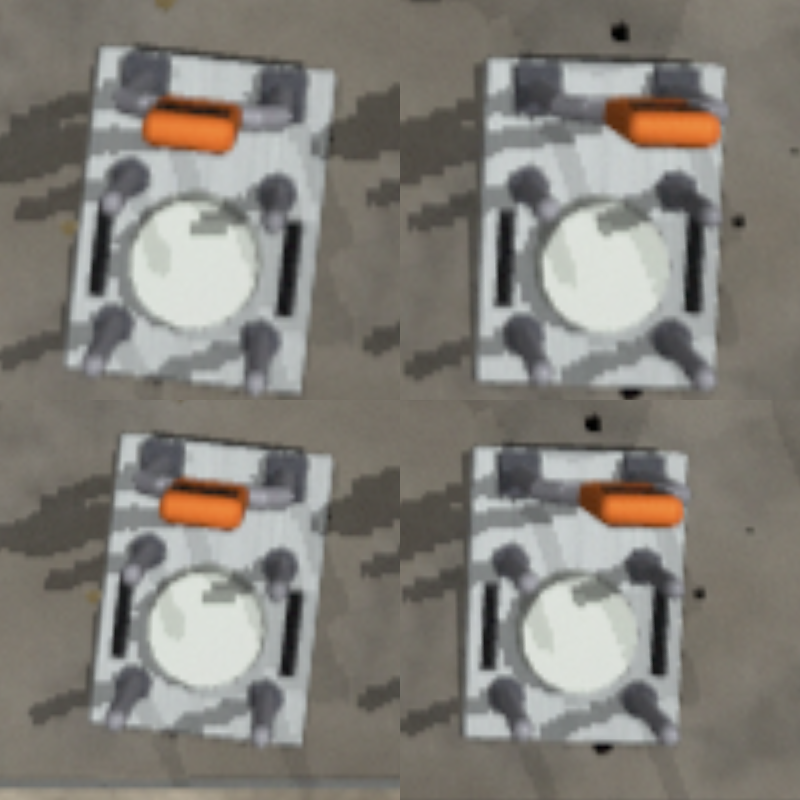

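Call:
drive_tool --rows '[{"fingers":1,"x":-0.03,"y":-0.05,"z":0.03,"spin":0},{"fingers":1,"x":-0.057,"y":-0.09,"z":0.07,"spin":0},{"fingers":1,"x":-0.057,"y":-0.129,"z":0.11,"spin":0},{"fingers":1,"x":-0.057,"y":-0.129,"z":0.15,"spin":0},{"fingers":1,"x":-0.057,"y":-0.129,"z":0.15,"spin":0},{"fingers":1,"x":-0.057,"y":-0.129,"z":0.15,"spin":0}]'

```text
time_s: 3.48
tcp_pos: [0.3942, -0.0905, 0.2522]
eef_rot: [180.0, -0.1, 0.1]
contact_force: [-0.9, 0.3, -0.8]
gripper_width: 0.0874
gripper_force: 0.0
```

```bash
python3 - <<'E'
from h import *
C=cap("wrist"); f=find(C,"spacer",(.443,-.091)); print(f); shift(f[0][0],f[0][1],.0215,0)
E
```

```text
(array([ 0.4432, -0.0912]), 0.97)
shift [0.0483 0.0005 0.231 ] spin 0.0009494334240716107 tcp [ 0.3943 -0.0907  0.2524] [-1.8e+02 -1.5e-01  5.0e-02] t 3.52
```

Call:
drive_tool --rows '[{"fingers":1,"x":0.025,"y":0,"z":0.05,"spin":0},{"fingers":1,"x":0.05,"y":0,"z":0.11,"spin":0},{"fingers":1,"x":0.05,"y":0,"z":0.17,"spin":0},{"fingers":1,"x":0.05,"y":0,"z":0.215,"spin":0},{"fingers":1,"x":0.05,"y":0,"z":0.228,"spin":0},{"fingers":1,"x":0.05,"y":0,"z":0.228,"spin":0},{"fingers":0.2,"x":0.05,"y":0,"z":0.228,"spin":0},{"fingers":0.2,"x":0.05,"y":0,"z":0.228,"spin":0},{"fingers":0.2,"x":0.05,"y":0,"z":0.228,"spin":0},{"fingers":0.2,"x":0.05,"y":0,"z":0.228,"spin":0}]' --newtons 15

```text
time_s: 4.78
tcp_pos: [0.4436, -0.0909, 0.0233]
eef_rot: [-180.0, -0.1, 0.0]
contact_force: [-1.9, 1.2, 6.7]
gripper_width: 0.0594
gripper_force: 15.0
```

Call:
drive_tool --rows '[{"fingers":1,"x":0,"y":0,"z":0,"spin":0},{"fingers":1,"x":0,"y":0,"z":0,"spin":0},{"fingers":1,"x":0,"y":0,"z":-0.01,"spin":0},{"fingers":1,"x":0,"y":0,"z":-0.07,"spin":0},{"fingers":1,"x":-0.02,"y":0,"z":-0.13,"spin":0},{"fingers":1,"x":-0.05,"y":0,"z":-0.19,"spin":0},{"fingers":1,"x":-0.05,"y":0,"z":-0.228,"spin":0},{"fingers":1,"x":-0.05,"y":0,"z":-0.228,"spin":0},{"fingers":1,"x":-0.05,"y":0,"z":-0.228,"spin":0}]'

```text
time_s: 5.9
tcp_pos: [0.3926, -0.0911, 0.2505]
eef_rot: [-180.0, -0.0, 0.0]
contact_force: [1.1, -0.5, -1.6]
gripper_width: 0.0878
gripper_force: 0.0
```

```bash
python3 - <<'E'
from h import *
C=cap("wrist"); f=find(C,"spacer",(.443,-.091)); print(f); shift(f[0][0],f[0][1],.0215,0)
E
```

```text
(array([ 0.443 , -0.0909]), 0.976)
shift [ 5.080e-02 -2.000e-04  2.283e-01] spin -1.872910401301553e-05 tcp [ 0.3925 -0.0911  0.2499] [-1.8e+02  8.0e-02 -0.0e+00] t 5.95
```

Call:
drive_tool --rows '[{"fingers":1,"x":0.025,"y":0,"z":0.05,"spin":0},{"fingers":1,"x":0.05,"y":0,"z":0.11,"spin":0},{"fingers":1,"x":0.05,"y":0,"z":0.17,"spin":0},{"fingers":1,"x":0.05,"y":0,"z":0.22,"spin":0},{"fingers":0.2,"x":0.05,"y":0,"z":0.228,"spin":0},{"fingers":0.2,"x":0.05,"y":0,"z":0.228,"spin":0},{"fingers":0.2,"x":0.05,"y":0,"z":0.228,"spin":0},{"fingers":0.2,"x":0.05,"y":0,"z":0.228,"spin":0},{"fingers":0.2,"x":0.05,"y":0,"z":0.17,"spin":0},{"fingers":0.2,"x":0.03,"y":-0.02,"z":0.11,"spin":0}]' --newtons 20

```text
time_s: 7.2
tcp_pos: [0.4248, -0.0725, 0.1389]
eef_rot: [180.0, 0.0, -0.1]
contact_force: [0.8, 1.3, 0.3]
gripper_width: 0.0581
gripper_force: 20.0
```

Call:
drive_tool --rows '[{"fingers":0.2,"x":0,"y":-0.03,"z":-0.05,"spin":0},{"fingers":0.2,"x":0,"y":-0.07,"z":-0.09,"spin":0},{"fingers":0.2,"x":0,"y":-0.13,"z":-0.11,"spin":0},{"fingers":0.2,"x":0,"y":-0.19,"z":-0.11,"spin":0},{"fingers":0.2,"x":-0.008,"y":-0.24,"z":-0.11,"spin":0},{"fingers":0.2,"x":-0.008,"y":-0.283,"z":-0.11,"spin":0},{"fingers":0.2,"x":-0.008,"y":-0.283,"z":-0.11,"spin":0},{"fingers":0.2,"x":-0.008,"y":-0.283,"z":-0.11,"spin":0}]'

```text
time_s: 8.2
tcp_pos: [0.4159, 0.2105, 0.2474]
eef_rot: [-180.0, 0.0, 0.0]
contact_force: [-0.4, 0.3, -0.1]
gripper_width: 0.0585
gripper_force: 20.0
```

```bash
cat >> h.py <<'E'
def boss(C,g):
    """boss centre at z=.018: white disc centroid by radial edge fit in rectified view"""
    w=.09; im=cv2.cvtColor(rect(C,.018,g[0],g[1],w,w,.25),cv2.COLOR_BGR2GRAY)
    c=cv2.HoughCircles(cv2.GaussianBlur(im,(5,5),0),cv2.HOUGH_GRADIENT_ALT,1,50,param1=60,param2=.5,minRadius=80,maxRadius=96)
    return None if c is None else [(px2w(q[0],q[1],g[0],g[1],w,w,.25).round(4),round(float(q[2]*.25),1)) for q in c[0]]
E
python3 - <<'E'
from h import *
C=cap("wrist"); np.savez("w3.npz",*C)
print(boss(C,(.465,.212)),find(C,"tab",(.5235,.2105)))
g=(.465,.212); cv2.imwrite("pics/w3.png",np.hstack([rect(C,z,g[0]+.01,g[1],.14,.16,.35) for z in(.006,.018)]))
shift(.465,.212,.05,-1.7)
E
```

```text
[(array([0.4642, 0.2128], dtype=float32), 22.3)] None
shift [ 0.049  -0.0019  0.1974] spin 0.029596961907628838 tcp [0.4159 0.2101 0.2474] [-179.98   -0.     -0.  ] t 8.25
```

View pics/w3.png

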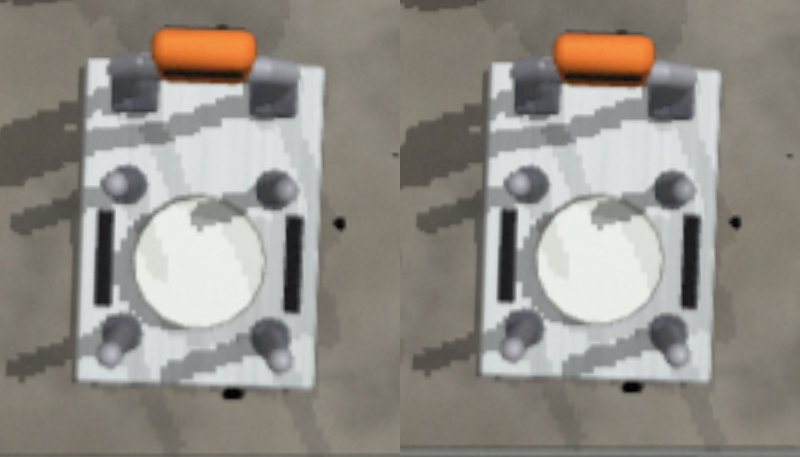

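Call:
drive_tool --rows '[{"fingers":0.2,"x":0.025,"y":-0.001,"z":0.04,"spin":0.033},{"fingers":0.2,"x":0.049,"y":-0.001,"z":0.09,"spin":0.033},{"fingers":0.2,"x":0.049,"y":-0.001,"z":0.14,"spin":0.033},{"fingers":0.2,"x":0.049,"y":-0.001,"z":0.155,"spin":0.033},{"fingers":0.2,"x":0.049,"y":-0.001,"z":0.17,"spin":0.033},{"fingers":0.2,"x":0.049,"y":-0.001,"z":0.185,"spin":0.033},{"fingers":0.2,"x":0.049,"y":-0.001,"z":0.2,"spin":0.033},{"fingers":0.2,"x":0.049,"y":-0.001,"z":0.2085,"spin":0.033},{"fingers":0.2,"x":0.049,"y":-0.001,"z":0.2085,"spin":0.033},{"fingers":0.2,"x":0.049,"y":-0.001,"z":0.2085,"spin":0.033}]'

```text
time_s: 9.5
tcp_pos: [0.4654, 0.2121, 0.0387]
eef_rot: [-180.0, -0.0, -1.9]
contact_force: [1.3, -0.4, 0.3]
gripper_width: 0.0591
gripper_force: 20.0
```

Call:
drive_tool --rows '[{"fingers":0.8,"x":0,"y":0,"z":0,"spin":0},{"fingers":0.8,"x":0,"y":0,"z":0,"spin":0},{"fingers":0.8,"x":0,"y":0,"z":-0.03,"spin":0},{"fingers":0.8,"x":0,"y":0,"z":-0.07,"spin":0},{"fingers":0.8,"x":-0.02,"y":-0.02,"z":-0.12,"spin":0.02},{"fingers":0.8,"x":-0.045,"y":-0.06,"z":-0.18,"spin":0.04},{"fingers":0.8,"x":-0.06,"y":-0.1,"z":-0.2085,"spin":0.07},{"fingers":0.8,"x":-0.06,"y":-0.125,"z":-0.2085,"spin":0.07},{"fingers":0.8,"x":-0.06,"y":-0.125,"z":-0.2085,"spin":0.07},{"fingers":0.8,"x":-0.06,"y":-0.125,"z":-0.2085,"spin":0.07}]'

```text
time_s: 10.75
tcp_pos: [0.409, 0.3378, 0.2458]
eef_rot: [179.9, 0.1, -5.9]
contact_force: [-0.2, 0.6, 0.4]
gripper_width: 0.0788
gripper_force: 0.0
```

```bash
python3 - <<'E'
from h import *
C=cap("wrist"); np.savez("w4.npz",*C)
print(boss(C,(.457,.338)),find(C,"spacer",(.464,.2126),.018))
g=(.457,.338); g2=(.464,.2126); cv2.imwrite("pics/w4.png",np.hstack([rect(C,.006,g[0]+.01,g[1],.14,.16,.35),rect(C,.028,g2[0]+.01,g2[1],.14,.16,.35)]))
shift(.443,-.09,.25,0)
E
```

```text
[(array([0.4575, 0.3395], dtype=float32), 22.1)] (array([0.4657, 0.2089]), 1.235)
shift [ 0.0778  0.4218 -0.0033] spin -0.10334469000908486 tcp [0.4092 0.3376 0.246 ] [ 1.7989e+02  6.0000e-02 -5.9200e+00] t 10.8
```

View pics/w4.png

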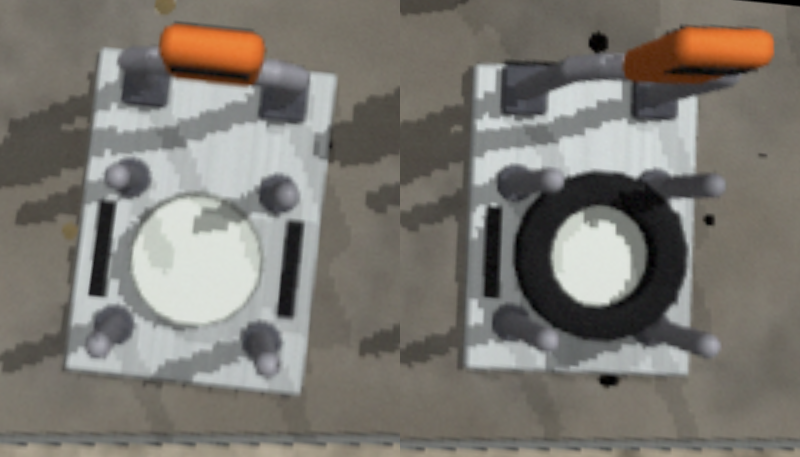

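```bash
python3 - <<'E'
from h import *
shift(.544,-.282,.25,-90)
E
```

```text
shift [ 0.198   0.6024 -0.003 ] spin 1.4674516367858121 tcp [0.4092 0.3376 0.246 ] [ 1.7989e+02  6.0000e-02 -5.9200e+00] t 10.8
```

Call:
drive_tool --rows '[{"fingers":0.8,"x":0.018,"y":0.055,"z":0,"spin":0.15},{"fingers":0.8,"x":0.036,"y":0.11,"z":0,"spin":0.3},{"fingers":0.8,"x":0.054,"y":0.165,"z":0,"spin":0.45},{"fingers":0.8,"x":0.072,"y":0.22,"z":0,"spin":0.6},{"fingers":0.8,"x":0.09,"y":0.275,"z":0,"spin":0.75},{"fingers":0.8,"x":0.108,"y":0.33,"z":0,"spin":0.9},{"fingers":0.8,"x":0.126,"y":0.385,"z":0,"spin":1.05},{"fingers":0.8,"x":0.144,"y":0.44,"z":0,"spin":1.2},{"fingers":0.8,"x":0.162,"y":0.495,"z":0,"spin":1.35},{"fingers":0.8,"x":0.18,"y":0.55,"z":0,"spin":1.467}]'

```text
time_s: 12.05
tcp_pos: [0.5312, -0.2297, 0.2466]
eef_rot: [180.0, 0.0, -90.3]
contact_force: [1.7, 0.7, -0.1]
gripper_width: 0.0791
gripper_force: 0.0
```

Call:
drive_tool --rows '[{"fingers":0.8,"x":0.055,"y":0.011,"z":-0.003,"spin":0},{"fingers":0.8,"x":0.055,"y":0.011,"z":-0.003,"spin":0},{"fingers":0.8,"x":0.055,"y":0.011,"z":-0.003,"spin":0}]'

```text
time_s: 12.42
tcp_pos: [0.52, -0.2826, 0.2494]
eef_rot: [179.9, 0.0, -90.1]
contact_force: [-0.7, 0.6, 0.6]
gripper_width: 0.0789
gripper_force: 0.0
```

```bash
python3 - <<'E'
from h import *
C=cap("wrist"); np.savez("w5.npz",*C); f=find(C,"spacer",(.5442,-.3323)); print(f,find(C,"brass",(.539,-.405)),find(C,"lens",(.545,-.231))); shift(f[0][0],f[0][1],.022,-90)
E
```

```text
(array([ 0.5445, -0.3331]), 0.964) (array([ 0.5393, -0.4039]), 0.948) (array([ 0.5464, -0.2303]), 0.895)
shift [ 0.0513 -0.0242  0.2276] spin 0.000309528812076465 tcp [ 0.5204 -0.2819  0.2497] [ 1.7996e+02  2.0000e-02 -8.9980e+01] t 12.47
```

Call:
drive_tool --rows '[{"fingers":0.8,"x":0.025,"y":-0.012,"z":0.05,"spin":0},{"fingers":0.8,"x":0.051,"y":-0.024,"z":0.1,"spin":0},{"fingers":0.8,"x":0.051,"y":-0.024,"z":0.16,"spin":0},{"fingers":0.8,"x":0.051,"y":-0.024,"z":0.215,"spin":0},{"fingers":0.8,"x":0.051,"y":-0.024,"z":0.2276,"spin":0},{"fingers":0.2,"x":0.051,"y":-0.024,"z":0.2276,"spin":0},{"fingers":0.2,"x":0.051,"y":-0.024,"z":0.2276,"spin":0},{"fingers":0.2,"x":0.051,"y":-0.024,"z":0.2276,"spin":0},{"fingers":0.2,"x":0.051,"y":-0.024,"z":0.17,"spin":0},{"fingers":0.2,"x":0.051,"y":-0.024,"z":0.11,"spin":0}]' --newtons 20

```text
time_s: 13.72
tcp_pos: [0.5447, -0.3327, 0.1417]
eef_rot: [180.0, 0.0, -89.9]
contact_force: [2.8, -1.7, 0.2]
gripper_width: 0.0588
gripper_force: 20.0
```

```bash
python3 - <<'E'
from h import *
shift(.457,.3393,.24,-6.4)
E
```

```text
shift [-0.6721  0.087  -0.0982] spin -1.457886286805742 tcp [ 0.5447 -0.3327  0.1417] [ 1.7995e+02  1.0000e-02 -8.9930e+01] t 13.72
```

Call:
drive_tool --rows '[{"fingers":0.2,"x":-0.03,"y":0.01,"z":-0.04,"spin":0},{"fingers":0.2,"x":-0.07,"y":0.018,"z":-0.08,"spin":-0.16},{"fingers":0.2,"x":-0.125,"y":0.026,"z":-0.098,"spin":-0.32},{"fingers":0.2,"x":-0.185,"y":0.034,"z":-0.098,"spin":-0.48},{"fingers":0.2,"x":-0.245,"y":0.042,"z":-0.098,"spin":-0.64},{"fingers":0.2,"x":-0.305,"y":0.05,"z":-0.098,"spin":-0.8},{"fingers":0.2,"x":-0.365,"y":0.058,"z":-0.098,"spin":-0.96},{"fingers":0.2,"x":-0.425,"y":0.066,"z":-0.098,"spin":-1.12},{"fingers":0.2,"x":-0.485,"y":0.074,"z":-0.098,"spin":-1.28},{"fingers":0.2,"x":-0.545,"y":0.087,"z":-0.098,"spin":-1.458}]'

```text
time_s: 14.98
tcp_pos: [0.457, 0.2141, 0.2392]
eef_rot: [-179.9, -0.1, -6.1]
contact_force: [1.5, 1.0, -0.4]
gripper_width: 0.0585
gripper_force: 20.0
```

Call:
drive_tool --rows '[{"fingers":0.2,"x":0.006,"y":-0.06,"z":0,"spin":0},{"fingers":0.2,"x":0.013,"y":-0.12,"z":0.0,"spin":0},{"fingers":0.2,"x":0.013,"y":-0.12,"z":0.0,"spin":0},{"fingers":0.2,"x":0.013,"y":-0.12,"z":0.0,"spin":0}]'

```text
time_s: 15.48
tcp_pos: [0.4834, 0.3298, 0.2382]
eef_rot: [180.0, 0.0, -6.4]
contact_force: [-0.5, 0.2, -0.8]
gripper_width: 0.059
gripper_force: 20.0
```

```bash
python3 - <<'E'
from h import *
shift(.4573,.3393,.04,-6.4)
E
```

```text
shift [-0.027  -0.0066  0.1982] spin 0.0003869853202060902 tcp [0.4834 0.3298 0.2382] [ 1.7999e+02  1.0000e-02 -6.3800e+00] t 15.47
```

Call:
drive_tool --rows '[{"fingers":0.2,"x":-0.027,"y":-0.0066,"z":0.04,"spin":0},{"fingers":0.2,"x":-0.027,"y":-0.0066,"z":0.09,"spin":0},{"fingers":0.2,"x":-0.027,"y":-0.0066,"z":0.13,"spin":0},{"fingers":0.2,"x":-0.027,"y":-0.0066,"z":0.15,"spin":0},{"fingers":0.2,"x":-0.027,"y":-0.0066,"z":0.17,"spin":0},{"fingers":0.2,"x":-0.027,"y":-0.0066,"z":0.185,"spin":0},{"fingers":0.2,"x":-0.027,"y":-0.0066,"z":0.1975,"spin":0},{"fingers":0.2,"x":-0.027,"y":-0.0066,"z":0.1975,"spin":0},{"fingers":0.2,"x":-0.027,"y":-0.0066,"z":0.1975,"spin":0}]'

```text
time_s: 16.6
tcp_pos: [0.4579, 0.3395, 0.0409]
eef_rot: [-180.0, -0.0, -6.4]
contact_force: [-0.8, -0.7, -0.4]
gripper_width: 0.059
gripper_force: 20.0
```

Call:
drive_tool --rows '[{"fingers":0.8,"x":0,"y":0,"z":0,"spin":0},{"fingers":0.8,"x":0,"y":0,"z":0,"spin":0},{"fingers":0.8,"x":0,"y":0,"z":-0.03,"spin":0},{"fingers":0.8,"x":0,"y":0,"z":-0.07,"spin":0},{"fingers":0.8,"x":-0.02,"y":0,"z":-0.12,"spin":0},{"fingers":0.8,"x":-0.04,"y":0,"z":-0.17,"spin":0},{"fingers":0.8,"x":-0.05,"y":0,"z":-0.21,"spin":0},{"fingers":0.8,"x":-0.05,"y":0,"z":-0.21,"spin":0}]'

```text
time_s: 17.6
tcp_pos: [0.4085, 0.3465, 0.2547]
eef_rot: [-179.6, -0.2, -6.3]
contact_force: [0.0, 0.6, -0.8]
gripper_width: 0.0786
gripper_force: 0.0
```

```bash
cat >> h.py <<'E'
def onstack(C,kind,g,z,rad=.03):
    """circle of top edge (height z) near g, rectified Hough"""
    w=.12; im=cv2.cvtColor(rect(C,z,g[0],g[1],w,w,.25),cv2.COLOR_BGR2GRAY); p=rad*4000
    c=cv2.HoughCircles(cv2.GaussianBlur(im,(5,5),0),cv2.HOUGH_GRADIENT_ALT,1,20,param1=60,param2=.4,minRadius=int(p*.94),maxRadius=int(p*1.06))
    return None if c is None else [(px2w(q[0],q[1],g[0],g[1],w,w,.25).round(4),round(float(q[2]*.25),1)) for q in c[0]]
E
python3 - <<'E'
from h import *
C=cap("wrist"); np.savez("w6.npz",*C)
print(onstack(C,"spacer",(.4573,.3393),.028),onstack(C,"spacer",(.4573,.3393),.028,.018),find(C,"spacer",(.4573,.3393),.018))
shift(.539,-.355,.25,-90); shift(.489,-.404,.25,-6.4)
E
```

```text
None [(array([0.458, 0.339], dtype=float32), 17.5)] (array([0.4566, 0.339 ]), 1.203)
shift [2.079e-01 6.818e-01 2.000e-04] spin 1.4596915011363816 tcp [0.408  0.3457 0.2523] [-1.7979e+02 -8.0000e-02 -6.3700e+00] t 17.65
shift [ 1.636e-01  7.361e-01 -1.000e-04] spin 0.0005962464691218194 tcp [0.408  0.3457 0.2523] [-1.7979e+02 -8.0000e-02 -6.3700e+00] t 17.65
```

Call:
drive_tool --rows '[{"fingers":0.8,"x":0.013,"y":0.059,"z":0,"spin":0},{"fingers":0.8,"x":0.026,"y":0.118,"z":0,"spin":0},{"fingers":0.8,"x":0.039,"y":0.177,"z":0,"spin":0},{"fingers":0.8,"x":0.052,"y":0.236,"z":0,"spin":0},{"fingers":0.8,"x":0.065,"y":0.295,"z":0,"spin":0},{"fingers":0.8,"x":0.078,"y":0.354,"z":0,"spin":0},{"fingers":0.8,"x":0.091,"y":0.413,"z":0,"spin":0},{"fingers":0.8,"x":0.104,"y":0.472,"z":0,"spin":0},{"fingers":0.8,"x":0.117,"y":0.531,"z":0,"spin":0},{"fingers":0.8,"x":0.13,"y":0.59,"z":0,"spin":0}]'

```text
time_s: 18.9
tcp_pos: [0.4708, -0.258, 0.2492]
eef_rot: [-180.0, 0.1, -6.4]
contact_force: [1.3, 0.7, 0.3]
gripper_width: 0.0786
gripper_force: 0.0
```

Call:
drive_tool --rows '[{"fingers":0.8,"x":0.012,"y":0.059,"z":0,"spin":0},{"fingers":0.8,"x":0.024,"y":0.118,"z":0,"spin":0},{"fingers":0.8,"x":0.034,"y":0.146,"z":0,"spin":0},{"fingers":0.8,"x":0.034,"y":0.146,"z":0,"spin":0},{"fingers":0.8,"x":0.034,"y":0.146,"z":0,"spin":0}]'

```text
time_s: 19.52
tcp_pos: [0.4883, -0.4043, 0.2491]
eef_rot: [-179.9, 0.1, -6.4]
contact_force: [0.9, 0.4, 0.1]
gripper_width: 0.0787
gripper_force: 0.0
```

```bash
python3 - <<'E'
from h import *
C=cap("wrist"); np.savez("w7.npz",*C); f=find(C,"brass",(.539,-.404)); print(f,find(C,"ring",(.448,-.365))); shift(f[0][0],f[0][1],.0215,-6.4)
E
```

```text
(array([ 0.5393, -0.4041]), 0.954) (array([ 0.4478, -0.3631]), 0.863)
shift [ 0.0508 -0.0053  0.2282] spin 0.00018741172726999267 tcp [ 0.4885 -0.4039  0.2498] [-1.7996e+02  7.0000e-02 -6.3900e+00] t 19.57
```

Call:
drive_tool --rows '[{"fingers":0.8,"x":0.025,"y":-0.005,"z":0.05,"spin":0},{"fingers":0.8,"x":0.051,"y":-0.005,"z":0.1,"spin":0},{"fingers":0.8,"x":0.051,"y":-0.005,"z":0.16,"spin":0},{"fingers":0.8,"x":0.051,"y":-0.005,"z":0.215,"spin":0},{"fingers":0.8,"x":0.051,"y":-0.005,"z":0.2282,"spin":0},{"fingers":0.2,"x":0.051,"y":-0.005,"z":0.2282,"spin":0},{"fingers":0.2,"x":0.051,"y":-0.005,"z":0.2282,"spin":0},{"fingers":0.2,"x":0.051,"y":-0.005,"z":0.2282,"spin":0},{"fingers":0.2,"x":0.051,"y":-0.005,"z":0.17,"spin":0},{"fingers":0.2,"x":0.051,"y":-0.005,"z":0.11,"spin":0}]' --newtons 25

```text
time_s: 20.82
tcp_pos: [0.5398, -0.4054, 0.1422]
eef_rot: [-180.0, 0.0, -6.4]
contact_force: [1.1, -0.7, -1.1]
gripper_width: 0.0576
gripper_force: 25.0
```

Call:
drive_tool --rows '[{"fingers":0.2,"x":-0.005,"y":-0.03,"z":-0.045,"spin":0},{"fingers":0.2,"x":-0.015,"y":-0.075,"z":-0.08,"spin":0},{"fingers":0.2,"x":-0.028,"y":-0.134,"z":-0.08,"spin":0},{"fingers":0.2,"x":-0.041,"y":-0.193,"z":-0.08,"spin":0},{"fingers":0.2,"x":-0.054,"y":-0.252,"z":-0.08,"spin":0},{"fingers":0.2,"x":-0.067,"y":-0.311,"z":-0.08,"spin":0},{"fingers":0.2,"x":-0.08,"y":-0.37,"z":-0.08,"spin":0},{"fingers":0.2,"x":-0.093,"y":-0.429,"z":-0.08,"spin":0},{"fingers":0.2,"x":-0.106,"y":-0.488,"z":-0.08,"spin":0},{"fingers":0.2,"x":-0.119,"y":-0.547,"z":-0.08,"spin":0}]'

```text
time_s: 22.08
tcp_pos: [0.4825, 0.1534, 0.2219]
eef_rot: [-179.9, -0.1, -6.4]
contact_force: [1.5, 0.8, -1.4]
gripper_width: 0.0576
gripper_force: 25.0
```

Call:
drive_tool --rows '[{"fingers":0.2,"x":-0.013,"y":-0.059,"z":0,"spin":0},{"fingers":0.2,"x":-0.026,"y":-0.118,"z":0,"spin":0},{"fingers":0.2,"x":-0.045,"y":-0.172,"z":0,"spin":0},{"fingers":0.2,"x":-0.045,"y":-0.182,"z":0,"spin":0},{"fingers":0.2,"x":-0.045,"y":-0.182,"z":0,"spin":0}]'

```text
time_s: 22.7
tcp_pos: [0.4583, 0.3377, 0.2209]
eef_rot: [-180.0, -0.0, -6.3]
contact_force: [0.0, 0.0, 0.0]
gripper_width: 0.0575
gripper_force: 25.0
```

```bash
python3 - <<'E'
from h import *
shift(.4576,.339,.0502,-6.4)
E
```

```text
shift [-0.0009 -0.0011  0.1707] spin 0.0010266672285350609 tcp [0.4583 0.3377 0.2209] [-1.7998e+02 -1.0000e-02 -6.3400e+00] t 22.7
```

Call:
drive_tool --rows '[{"fingers":0.2,"x":-0.001,"y":-0.001,"z":0.04,"spin":0},{"fingers":0.2,"x":-0.001,"y":-0.001,"z":0.09,"spin":0},{"fingers":0.2,"x":-0.001,"y":-0.001,"z":0.11,"spin":0},{"fingers":0.2,"x":-0.001,"y":-0.001,"z":0.13,"spin":0},{"fingers":0.2,"x":-0.001,"y":-0.001,"z":0.15,"spin":0},{"fingers":0.2,"x":-0.001,"y":-0.001,"z":0.163,"spin":0},{"fingers":0.2,"x":-0.001,"y":-0.001,"z":0.1705,"spin":0},{"fingers":0.2,"x":-0.001,"y":-0.001,"z":0.1705,"spin":0},{"fingers":0.2,"x":-0.001,"y":-0.001,"z":0.1705,"spin":0}]'

```text
time_s: 23.82
tcp_pos: [0.4581, 0.3381, 0.0509]
eef_rot: [-180.0, -0.0, -6.4]
contact_force: [0.9, -2.6, 3.4]
gripper_width: 0.058
gripper_force: 25.0
```

Call:
drive_tool --rows '[{"fingers":0.8,"x":0,"y":0,"z":0,"spin":0},{"fingers":0.8,"x":0,"y":0,"z":0,"spin":0},{"fingers":0.8,"x":0,"y":0,"z":-0.03,"spin":0},{"fingers":0.8,"x":0,"y":0,"z":-0.07,"spin":0},{"fingers":0.8,"x":-0.02,"y":0,"z":-0.12,"spin":0},{"fingers":0.8,"x":-0.04,"y":0,"z":-0.17,"spin":0},{"fingers":0.8,"x":-0.05,"y":0,"z":-0.2,"spin":0},{"fingers":0.8,"x":-0.05,"y":0,"z":-0.2,"spin":0}]'

```text
time_s: 24.82
tcp_pos: [0.408, 0.3454, 0.2531]
eef_rot: [-179.7, -0.1, -6.3]
contact_force: [-0.2, 0.5, -0.8]
gripper_width: 0.0783
gripper_force: 0.0
```

```bash
python3 - <<'E'
from h import *
C=cap("wrist"); np.savez("w8.npz",*C)
print(find(C,"brass",(.4576,.339),.028),onstack(C,"",(.4576,.339),.036),onstack(C,"",(.4576,.339),.036,.02))
cv2.imwrite("pics/w8.png",np.vstack([cv2.resize(rect(C,.036,.47,.34,.16,.14,.5),None,fx=2,fy=2)]))
shift(.496,-.230,.25,-1.9)
E
```

```text
(array([0.4554, 0.3377]), 0.952) [(array([0.4561, 0.3387], dtype=float32), 29.7)] [(array([0.4558, 0.3378], dtype=float32), 20.1)]
shift [ 1.514e-01  5.613e-01 -3.000e-04] spin -0.07790406175797182 tcp [0.4077 0.3447 0.2511] [-1.7984e+02 -4.0000e-02 -6.3600e+00] t 24.88
```

View pics/w8.png

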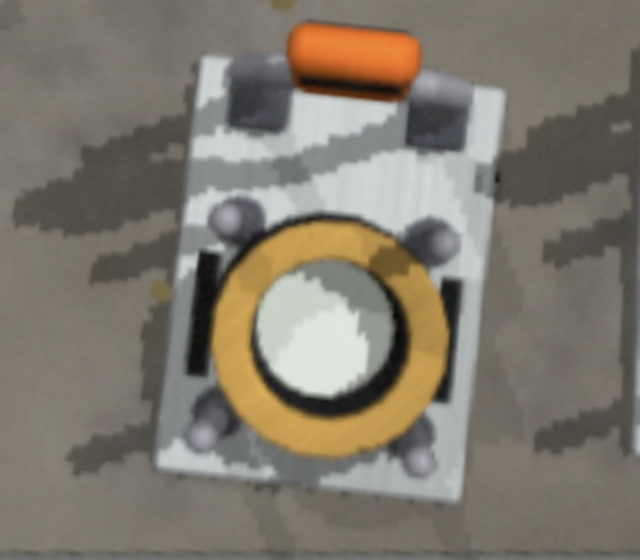

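Call:
drive_tool --rows '[{"fingers":0.8,"x":0.016,"y":0.059,"z":0,"spin":0},{"fingers":0.8,"x":0.032,"y":0.118,"z":0,"spin":0},{"fingers":0.8,"x":0.048,"y":0.177,"z":0,"spin":0},{"fingers":0.8,"x":0.064,"y":0.236,"z":0,"spin":0},{"fingers":0.8,"x":0.08,"y":0.295,"z":0,"spin":0},{"fingers":0.8,"x":0.096,"y":0.354,"z":0,"spin":0},{"fingers":0.8,"x":0.112,"y":0.413,"z":0,"spin":0},{"fingers":0.8,"x":0.128,"y":0.472,"z":0,"spin":0},{"fingers":0.8,"x":0.142,"y":0.53,"z":0,"spin":0},{"fingers":0.8,"x":0.1518,"y":0.5613,"z":0,"spin":0}]'

```text
time_s: 26.12
tcp_pos: [0.4955, -0.2335, 0.2481]
eef_rot: [-180.0, 0.2, -6.6]
contact_force: [0.3, 0.6, -0.3]
gripper_width: 0.0787
gripper_force: 0.0
```

Call:
drive_tool --rows '[{"fingers":0.8,"x":0,"y":0,"z":0,"spin":0},{"fingers":0.8,"x":0,"y":0,"z":0,"spin":0}]'

```text
time_s: 26.38
tcp_pos: [0.4956, -0.2307, 0.2488]
eef_rot: [-180.0, 0.1, -6.5]
contact_force: [0.1, -0.2, -0.6]
gripper_width: 0.0791
gripper_force: 0.0
```

```bash
python3 - <<'E'
from h import *
C=cap("wrist"); np.savez("w9.npz",*C); f=find(C,"lens",(.546,-.2303)); print(f,find(C,"ring",(.4416,-.184)),find(C,"lens",(.4478,-.275)),onstack(C,"",f[0],.01)); shift(f[0][0],f[0][1],.0215,-6.4)
E
```

```text
(array([ 0.5462, -0.231 ]), 0.92) (array([ 0.4406, -0.1835]), 0.86) (array([ 0.4476, -0.2752]), 0.878) [(array([ 0.5457, -0.2305]), 29.6)]
shift [ 0.0506 -0.0048  0.2276] spin 1.3774804890509529e-05 tcp [ 0.4958 -0.2303  0.2492] [-1.7999e+02  9.0000e-02 -6.4000e+00] t 26.43
```

Call:
drive_tool --rows '[{"fingers":0.8,"x":0.025,"y":-0.005,"z":0.05,"spin":0},{"fingers":0.8,"x":0.0505,"y":-0.005,"z":0.1,"spin":0},{"fingers":0.8,"x":0.0505,"y":-0.005,"z":0.16,"spin":0},{"fingers":0.8,"x":0.0505,"y":-0.005,"z":0.215,"spin":0},{"fingers":0.8,"x":0.0505,"y":-0.005,"z":0.2278,"spin":0},{"fingers":0.2,"x":0.0505,"y":-0.005,"z":0.2278,"spin":0},{"fingers":0.2,"x":0.0505,"y":-0.005,"z":0.2278,"spin":0},{"fingers":0.2,"x":0.0505,"y":-0.005,"z":0.2278,"spin":0},{"fingers":0.2,"x":0.0505,"y":-0.005,"z":0.17,"spin":0},{"fingers":0.2,"x":0.0505,"y":-0.005,"z":0.11,"spin":0}]' --newtons 30

```text
time_s: 27.68
tcp_pos: [0.5465, -0.2313, 0.1417]
eef_rot: [180.0, 0.1, -6.4]
contact_force: [1.8, 0.4, -0.6]
gripper_width: 0.0585
gripper_force: 30.0
```

Call:
drive_tool --rows '[{"fingers":0.2,"x":-0.005,"y":-0.03,"z":-0.045,"spin":0},{"fingers":0.2,"x":-0.015,"y":-0.075,"z":-0.08,"spin":0},{"fingers":0.2,"x":-0.03,"y":-0.134,"z":-0.08,"spin":0},{"fingers":0.2,"x":-0.047,"y":-0.192,"z":-0.08,"spin":0},{"fingers":0.2,"x":-0.063,"y":-0.25,"z":-0.08,"spin":0},{"fingers":0.2,"x":-0.079,"y":-0.308,"z":-0.08,"spin":0},{"fingers":0.2,"x":-0.095,"y":-0.367,"z":-0.08,"spin":0},{"fingers":0.2,"x":-0.111,"y":-0.426,"z":-0.08,"spin":0},{"fingers":0.2,"x":-0.127,"y":-0.485,"z":-0.08,"spin":0},{"fingers":0.2,"x":-0.143,"y":-0.53,"z":-0.08,"spin":0}]'

```text
time_s: 28.92
tcp_pos: [0.4632, 0.3136, 0.221]
eef_rot: [-179.9, -0.0, -6.4]
contact_force: [1.6, -0.5, 0.4]
gripper_width: 0.0586
gripper_force: 30.0
```

Call:
drive_tool --rows '[{"fingers":0.2,"x":-0.008,"y":-0.0255,"z":0,"spin":0},{"fingers":0.2,"x":-0.008,"y":-0.0255,"z":0,"spin":0},{"fingers":0.2,"x":-0.008,"y":-0.0255,"z":0,"spin":0}]'

```text
time_s: 29.3
tcp_pos: [0.4588, 0.3367, 0.2203]
eef_rot: [180.0, 0.0, -6.4]
contact_force: [-0.6, 0.1, -0.8]
gripper_width: 0.0583
gripper_force: 30.0
```

```bash
python3 - <<'E'
from h import *
shift(.4575,.3385,.058,-6.4)
E
```

```text
shift [-0.0015 -0.0017  0.1623] spin -0.00045470949634474067 tcp [0.4588 0.3367 0.2203] [ 1.7999e+02  1.0000e-02 -6.4300e+00] t 29.3
```

Call:
drive_tool --rows '[{"fingers":0.2,"x":-0.0015,"y":-0.0017,"z":0.04,"spin":0},{"fingers":0.2,"x":-0.0015,"y":-0.0017,"z":0.08,"spin":0},{"fingers":0.2,"x":-0.0015,"y":-0.0017,"z":0.105,"spin":0},{"fingers":0.2,"x":-0.0015,"y":-0.0017,"z":0.125,"spin":0},{"fingers":0.2,"x":-0.0015,"y":-0.0017,"z":0.143,"spin":0},{"fingers":0.2,"x":-0.0015,"y":-0.0017,"z":0.155,"spin":0},{"fingers":0.2,"x":-0.0015,"y":-0.0017,"z":0.162,"spin":0},{"fingers":0.2,"x":-0.0015,"y":-0.0017,"z":0.162,"spin":0},{"fingers":0.2,"x":-0.0015,"y":-0.0017,"z":0.162,"spin":0}]'

```text
time_s: 30.42
tcp_pos: [0.458, 0.3387, 0.0591]
eef_rot: [180.0, -0.0, -6.4]
contact_force: [0.4, -4.1, 5.8]
gripper_width: 0.0587
gripper_force: 30.0
```

Call:
drive_tool --rows '[{"fingers":0.8,"x":0,"y":0,"z":0,"spin":0},{"fingers":0.8,"x":0,"y":0,"z":0,"spin":0},{"fingers":0.8,"x":0,"y":0,"z":-0.03,"spin":0},{"fingers":0.8,"x":0,"y":0,"z":-0.07,"spin":0},{"fingers":0.8,"x":-0.02,"y":0,"z":-0.12,"spin":0},{"fingers":0.8,"x":-0.04,"y":0,"z":-0.16,"spin":0},{"fingers":0.8,"x":-0.05,"y":0,"z":-0.192,"spin":0},{"fingers":0.8,"x":-0.05,"y":0,"z":-0.192,"spin":0}]'

```text
time_s: 31.42
tcp_pos: [0.4081, 0.3463, 0.2533]
eef_rot: [-179.7, -0.2, -6.3]
contact_force: [-0.3, 0.8, -0.2]
gripper_width: 0.0791
gripper_force: 0.0
```

```bash
python3 - <<'E'
from h import *
C=cap("wrist"); np.savez("w10.npz",*C)
print(find(C,"lens",(.4576,.339),.036),onstack(C,"",(.4576,.339),.046),onstack(C,"",(.4576,.339),.046,.022))
shift(.398,-.358,.25,-6.4)
E
```

```text
None [(array([0.4556, 0.338 ], dtype=float32), 29.9)] [(array([0.4646, 0.3402], dtype=float32), 21.9)]
shift [ 6.830e-02  7.003e-01 -7.000e-04] spin 0.0005427724582598437 tcp [0.4078 0.3456 0.2513] [-1.7983e+02 -6.0000e-02 -6.3700e+00] t 31.48
```

Call:
drive_tool --rows '[{"fingers":0.8,"x":0.006,"y":0.06,"z":0,"spin":0},{"fingers":0.8,"x":0.012,"y":0.12,"z":0,"spin":0},{"fingers":0.8,"x":0.018,"y":0.18,"z":0,"spin":0},{"fingers":0.8,"x":0.024,"y":0.24,"z":0,"spin":0},{"fingers":0.8,"x":0.03,"y":0.3,"z":0,"spin":0},{"fingers":0.8,"x":0.036,"y":0.36,"z":0,"spin":0},{"fingers":0.8,"x":0.042,"y":0.42,"z":0,"spin":0},{"fingers":0.8,"x":0.048,"y":0.48,"z":0,"spin":0},{"fingers":0.8,"x":0.054,"y":0.54,"z":0,"spin":0},{"fingers":0.8,"x":0.06,"y":0.6,"z":0,"spin":0}]'

```text
time_s: 32.72
tcp_pos: [0.3998, -0.2602, 0.2491]
eef_rot: [-180.0, 0.1, -6.4]
contact_force: [1.6, -0.2, 0.1]
gripper_width: 0.0789
gripper_force: 0.0
```

Call:
drive_tool --rows '[{"fingers":0.8,"x":0.005,"y":0.055,"z":0,"spin":0},{"fingers":0.8,"x":0.008,"y":0.1,"z":0,"spin":0},{"fingers":0.8,"x":0.008,"y":0.1,"z":0,"spin":0},{"fingers":0.8,"x":0.008,"y":0.1,"z":0,"spin":0}]'

```text
time_s: 33.22
tcp_pos: [0.3967, -0.3582, 0.2487]
eef_rot: [-179.9, 0.1, -6.5]
contact_force: [-0.7, -0.8, 0.8]
gripper_width: 0.0785
gripper_force: 0.0
```

```bash
python3 - <<'E'
from h import *
C=cap("wrist"); np.savez("w11.npz",*C); f=find(C,"ring",(.448,-.364)); print(f,onstack(C,"",f[0],.01),onstack(C,"",f[0],.01,.025),find(C,"lens",(.4478,-.275))); shift(f[0][0],f[0][1],.0215,-6.4)
E
```

```text
(array([ 0.449 , -0.3637]), 0.905) [(array([ 0.45  , -0.3632]), 29.4)] [(array([ 0.4495, -0.3645]), 24.9)] (array([ 0.448 , -0.2747]), 0.905)
shift [5.270e-02 2.000e-04 2.276e-01] spin -0.00023394133622556268 tcp [ 0.397  -0.3578  0.2492] [-1.7996e+02  8.0000e-02 -6.4100e+00] t 33.27
```

Call:
drive_tool --rows '[{"fingers":0.62,"x":0.025,"y":0,"z":0.05,"spin":0},{"fingers":0.62,"x":0.053,"y":0,"z":0.1,"spin":0},{"fingers":0.62,"x":0.053,"y":0,"z":0.16,"spin":0},{"fingers":0.62,"x":0.053,"y":0,"z":0.215,"spin":0},{"fingers":0.62,"x":0.053,"y":0,"z":0.2278,"spin":0},{"fingers":0.2,"x":0.053,"y":0,"z":0.2278,"spin":0},{"fingers":0.2,"x":0.053,"y":0,"z":0.2278,"spin":0},{"fingers":0.2,"x":0.053,"y":0,"z":0.2278,"spin":0},{"fingers":0.2,"x":0.053,"y":0,"z":0.17,"spin":0},{"fingers":0.2,"x":0.053,"y":0,"z":0.11,"spin":0}]' --newtons 20

```text
time_s: 34.52
tcp_pos: [0.4497, -0.3642, 0.1419]
eef_rot: [-180.0, 0.0, -6.4]
contact_force: [1.8, -0.5, 0.1]
gripper_width: 0.0589
gripper_force: 20.0
```

Call:
drive_tool --rows '[{"fingers":0.2,"x":-0.003,"y":-0.03,"z":-0.045,"spin":0},{"fingers":0.2,"x":-0.008,"y":-0.075,"z":-0.08,"spin":0},{"fingers":0.2,"x":-0.014,"y":-0.135,"z":-0.08,"spin":0},{"fingers":0.2,"x":-0.02,"y":-0.195,"z":-0.08,"spin":0},{"fingers":0.2,"x":-0.026,"y":-0.255,"z":-0.08,"spin":0},{"fingers":0.2,"x":-0.032,"y":-0.315,"z":-0.08,"spin":0},{"fingers":0.2,"x":-0.038,"y":-0.375,"z":-0.08,"spin":0},{"fingers":0.2,"x":-0.044,"y":-0.435,"z":-0.08,"spin":0},{"fingers":0.2,"x":-0.05,"y":-0.495,"z":-0.08,"spin":0},{"fingers":0.2,"x":-0.056,"y":-0.555,"z":-0.08,"spin":0}]'

```text
time_s: 35.78
tcp_pos: [0.4559, 0.1957, 0.2215]
eef_rot: [-179.9, -0.1, -6.4]
contact_force: [1.0, -0.0, -0.3]
gripper_width: 0.0592
gripper_force: 20.0
```

Call:
drive_tool --rows '[{"fingers":0.2,"x":-0.005,"y":-0.05,"z":0,"spin":0},{"fingers":0.2,"x":-0.01,"y":-0.1,"z":0,"spin":0},{"fingers":0.2,"x":-0.0144,"y":-0.144,"z":0,"spin":0},{"fingers":0.2,"x":-0.0144,"y":-0.144,"z":0,"spin":0},{"fingers":0.2,"x":-0.0144,"y":-0.144,"z":0,"spin":0}]'

```text
time_s: 36.4
tcp_pos: [0.4577, 0.338, 0.2205]
eef_rot: [-180.0, -0.0, -6.4]
contact_force: [0.1, -0.2, -0.2]
gripper_width: 0.0591
gripper_force: 20.0
```

```bash
python3 - <<'E'
from h import *
C=cap("wrist"); np.savez("w12.npz",*C)
shift(.4573,.3387,.068,-6.4)
E
```

```text
shift [-0.0007 -0.001   0.1526] spin -0.0004598561008801738 tcp [0.4578 0.3375 0.2206] [-1.7998e+02 -1.0000e-02 -6.4300e+00] t 36.45
```

Call:
drive_tool --rows '[{"fingers":0.2,"x":-0.0007,"y":-0.001,"z":0.04,"spin":0},{"fingers":0.2,"x":-0.0007,"y":-0.001,"z":0.08,"spin":0},{"fingers":0.2,"x":-0.0007,"y":-0.001,"z":0.1,"spin":0},{"fingers":0.2,"x":-0.0007,"y":-0.001,"z":0.115,"spin":0},{"fingers":0.2,"x":-0.0007,"y":-0.001,"z":0.13,"spin":0},{"fingers":0.2,"x":-0.0007,"y":-0.001,"z":0.145,"spin":0},{"fingers":0.2,"x":-0.0007,"y":-0.001,"z":0.152,"spin":0},{"fingers":0.2,"x":-0.0007,"y":-0.001,"z":0.152,"spin":0},{"fingers":0.2,"x":-0.0007,"y":-0.001,"z":0.152,"spin":0}]'

```text
time_s: 37.58
tcp_pos: [0.4576, 0.3392, 0.0684]
eef_rot: [180.0, -0.0, -6.4]
contact_force: [-0.7, -2.0, 2.9]
gripper_width: 0.0594
gripper_force: 20.0
```

Call:
drive_tool --rows '[{"fingers":0.8,"x":0,"y":0,"z":0,"spin":0},{"fingers":0.8,"x":0,"y":0,"z":0,"spin":0},{"fingers":0.8,"x":0,"y":0,"z":-0.03,"spin":0},{"fingers":0.8,"x":0,"y":0,"z":-0.07,"spin":0},{"fingers":0.8,"x":-0.02,"y":0,"z":-0.12,"spin":0},{"fingers":0.8,"x":-0.04,"y":0,"z":-0.16,"spin":0},{"fingers":0.8,"x":-0.05,"y":0,"z":-0.182,"spin":0},{"fingers":0.8,"x":-0.05,"y":0,"z":-0.182,"spin":0}]'

```text
time_s: 38.58
tcp_pos: [0.4077, 0.346, 0.2523]
eef_rot: [-179.8, -0.1, -6.3]
contact_force: [0.6, 0.1, -0.4]
gripper_width: 0.0788
gripper_force: 0.0
```

```bash
python3 - <<'E'
from h import *
C=cap("wrist"); np.savez("w13.npz",*C)
g=(.457,.338)
print(onstack(C,"",g,.056),onstack(C,"",g,.056,.025))
D=cap("side"); u,v=proj(*D[1:],(.46,.33,.03)).astype(int); s=D[0][v-45:v+45,u-60:u+60]
cv2.imwrite("pics/w13.png",np.hstack([cv2.resize(rect(C,.056,.47,.34,.14,.14,.5),(400,400)),cv2.resize(s,(400,400),interpolation=cv2.INTER_CUBIC)]))
shift(.398,-.275,.25,-1.9)
E
```

```text
[(array([0.456 , 0.3395], dtype=float32), 30.0)] [(array([0.4565, 0.3385], dtype=float32), 24.6)]
shift [ 5.960e-02  6.171e-01 -5.000e-04] spin -0.07842990275236206 tcp [0.4075 0.3449 0.2496] [-1.7999e+02  2.0000e-02 -6.3900e+00] t 38.67
```

View pics/w13.png

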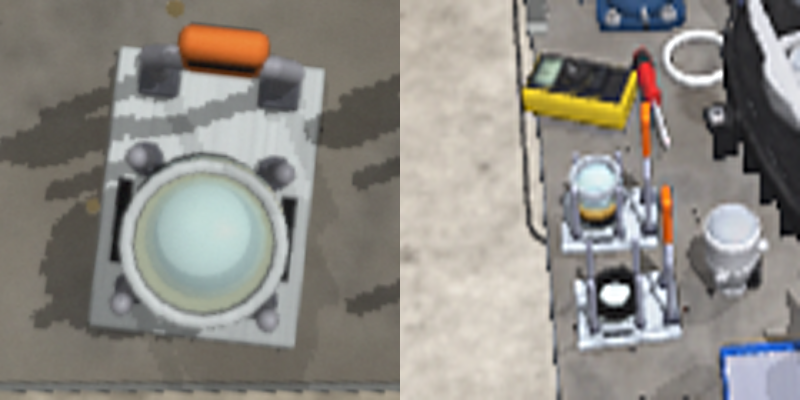

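Call:
drive_tool --rows '[{"fingers":0.8,"x":0.006,"y":0.06,"z":0,"spin":-0.02},{"fingers":0.8,"x":0.012,"y":0.12,"z":0,"spin":-0.04},{"fingers":0.8,"x":0.018,"y":0.18,"z":0,"spin":-0.06},{"fingers":0.8,"x":0.024,"y":0.24,"z":0,"spin":-0.078},{"fingers":0.8,"x":0.03,"y":0.3,"z":0,"spin":-0.078},{"fingers":0.8,"x":0.036,"y":0.36,"z":0,"spin":-0.078},{"fingers":0.8,"x":0.042,"y":0.42,"z":0,"spin":-0.078},{"fingers":0.8,"x":0.048,"y":0.48,"z":0,"spin":-0.078},{"fingers":0.8,"x":0.054,"y":0.54,"z":0,"spin":-0.078},{"fingers":0.8,"x":0.06,"y":0.6,"z":0,"spin":-0.078}]'

```text
time_s: 39.92
tcp_pos: [0.3996, -0.2603, 0.2489]
eef_rot: [-180.0, 0.1, -2.0]
contact_force: [1.9, 0.1, -0.7]
gripper_width: 0.0789
gripper_force: 0.0
```

Call:
drive_tool --rows '[{"fingers":0.62,"x":0.0,"y":0.017,"z":0,"spin":0},{"fingers":0.62,"x":0.0,"y":0.017,"z":0,"spin":0},{"fingers":0.62,"x":0.0,"y":0.017,"z":0,"spin":0}]'

```text
time_s: 40.3
tcp_pos: [0.3995, -0.2746, 0.2492]
eef_rot: [-180.0, 0.1, -2.0]
contact_force: [0.5, 0.7, -0.1]
gripper_width: 0.0708
gripper_force: 0.0
```

```bash
python3 - <<'E'
from h import *
C=cap("wrist"); np.savez("w14.npz",*C); f=find(C,"lens",(.448,-.275)); print(f,onstack(C,"",f[0],.01),find(C,"ring",(.441,-.1837))); shift(f[0][0],f[0][1],.0215,-1.9)
E
```

```text
(array([ 0.4479, -0.2751]), 0.918) [(array([ 0.4496, -0.2746]), 29.8)] (array([ 0.4418, -0.1832]), 0.888)
shift [ 0.0484 -0.0008  0.228 ] spin -7.590944788393728e-05 tcp [ 0.3997 -0.2744  0.2496] [-1.7998e+02  5.0000e-02 -1.9000e+00] t 40.35
```

Call:
drive_tool --rows '[{"fingers":0.62,"x":0.025,"y":0,"z":0.05,"spin":0},{"fingers":0.62,"x":0.049,"y":0,"z":0.1,"spin":0},{"fingers":0.62,"x":0.049,"y":0,"z":0.16,"spin":0},{"fingers":0.62,"x":0.049,"y":0,"z":0.215,"spin":0},{"fingers":0.62,"x":0.049,"y":0,"z":0.228,"spin":0},{"fingers":0.2,"x":0.049,"y":0,"z":0.228,"spin":0},{"fingers":0.2,"x":0.049,"y":0,"z":0.228,"spin":0},{"fingers":0.2,"x":0.049,"y":0,"z":0.228,"spin":0},{"fingers":0.2,"x":0.049,"y":0,"z":0.17,"spin":0},{"fingers":0.2,"x":0.049,"y":0,"z":0.11,"spin":0}]' --newtons 30

```text
time_s: 41.6
tcp_pos: [0.4484, -0.2766, 0.1419]
eef_rot: [-180.0, 0.0, -1.9]
contact_force: [2.0, -1.1, 0.0]
gripper_width: 0.0586
gripper_force: 30.0
```

Call:
drive_tool --rows '[{"fingers":0.2,"x":0,"y":-0.03,"z":-0.045,"spin":0},{"fingers":0.2,"x":0,"y":-0.075,"z":-0.08,"spin":0},{"fingers":0.2,"x":0,"y":-0.135,"z":-0.08,"spin":0},{"fingers":0.2,"x":0,"y":-0.195,"z":-0.08,"spin":0},{"fingers":0.2,"x":0,"y":-0.255,"z":-0.08,"spin":0},{"fingers":0.2,"x":0,"y":-0.315,"z":-0.08,"spin":0},{"fingers":0.2,"x":0,"y":-0.375,"z":-0.08,"spin":0},{"fingers":0.2,"x":0,"y":-0.435,"z":-0.08,"spin":0},{"fingers":0.2,"x":0,"y":-0.478,"z":-0.08,"spin":0},{"fingers":0.2,"x":-0.001,"y":-0.488,"z":-0.08,"spin":0}]'

```text
time_s: 42.85
tcp_pos: [0.4642, 0.2135, 0.2208]
eef_rot: [-179.9, -0.1, -1.8]
contact_force: [0.2, 0.1, -0.0]
gripper_width: 0.059
gripper_force: 30.0
```

Call:
drive_tool --rows '[{"fingers":0.2,"x":0,"y":0,"z":0,"spin":0},{"fingers":0.2,"x":0,"y":0,"z":0,"spin":0}]'

```text
time_s: 43.1
tcp_pos: [0.4642, 0.21, 0.2204]
eef_rot: [-180.0, -0.0, -2.0]
contact_force: [-0.5, -0.1, -0.9]
gripper_width: 0.0588
gripper_force: 30.0
```

```bash
python3 - <<'E'
from h import *
shift(.464,.2126,.0505,-1.9)
E
```

```text
shift [-0.0003 -0.0025  0.1699] spin -0.0014536616840614691 tcp [0.4642 0.21   0.2204] [-1.7999e+02 -1.0000e-02 -1.9800e+00] t 43.1
```

Call:
drive_tool --rows '[{"fingers":0.2,"x":0,"y":0,"z":0.04,"spin":0},{"fingers":0.2,"x":0,"y":0,"z":0.08,"spin":0},{"fingers":0.2,"x":0,"y":0,"z":0.105,"spin":0},{"fingers":0.2,"x":0,"y":0,"z":0.105,"spin":0}]'

```text
time_s: 43.6
tcp_pos: [0.4635, 0.2091, 0.1138]
eef_rot: [179.8, 0.1, -2.0]
contact_force: [-0.3, 0.9, -0.8]
gripper_width: 0.0588
gripper_force: 30.0
```

```bash
python3 - <<'E'
from h import *
shift(.464,.2126,.0503,-1.9)
E
```

```text
shift [ 0.0005 -0.0037  0.0635] spin -0.002349846944810441 tcp [0.4635 0.2091 0.1138] [ 1.7985e+02  1.5000e-01 -2.0300e+00] t 43.6
```

Call:
drive_tool --rows '[{"fingers":0.2,"x":0,"y":-0.003,"z":0.01,"spin":0},{"fingers":0.2,"x":0,"y":-0.003,"z":0.01,"spin":0},{"fingers":0.2,"x":0,"y":-0.003,"z":0.01,"spin":0},{"fingers":0.2,"x":0,"y":-0.003,"z":0.01,"spin":0}]'

```text
time_s: 44.1
tcp_pos: [0.4646, 0.2143, 0.1056]
eef_rot: [-180.0, -0.0, -1.9]
contact_force: [-0.3, -0.9, -0.8]
gripper_width: 0.0584
gripper_force: 30.0
```

```bash
python3 - <<'E'
from h import *
shift(.464,.2126,.0503,-1.9)
E
```

```text
shift [-0.0006  0.0017  0.0553] spin -0.0005354278260387701 tcp [0.4646 0.2143 0.1056] [-1.7996e+02 -4.0000e-02 -1.9300e+00] t 44.1
```

Call:
drive_tool --rows '[{"fingers":0.2,"x":-0.0004,"y":0.0014,"z":0.01,"spin":0},{"fingers":0.2,"x":-0.0004,"y":0.0014,"z":0.02,"spin":0},{"fingers":0.2,"x":-0.0004,"y":0.0014,"z":0.03,"spin":0},{"fingers":0.2,"x":-0.0004,"y":0.0014,"z":0.04,"spin":0},{"fingers":0.2,"x":-0.0004,"y":0.0014,"z":0.05,"spin":0},{"fingers":0.2,"x":-0.0004,"y":0.0014,"z":0.055,"spin":0},{"fingers":0.2,"x":-0.0004,"y":0.0014,"z":0.055,"spin":0},{"fingers":0.2,"x":-0.0004,"y":0.0014,"z":0.055,"spin":0}]'

```text
time_s: 45.1
tcp_pos: [0.464, 0.2124, 0.0508]
eef_rot: [180.0, -0.0, -1.9]
contact_force: [-4.0, -3.1, 11.6]
gripper_width: 0.0585
gripper_force: 30.0
```

Call:
drive_tool --rows '[{"fingers":0.8,"x":0,"y":0,"z":0,"spin":0},{"fingers":0.8,"x":0,"y":0,"z":0,"spin":0},{"fingers":0.8,"x":0,"y":0,"z":-0.03,"spin":0},{"fingers":0.8,"x":0,"y":0,"z":-0.07,"spin":0},{"fingers":0.8,"x":-0.02,"y":0,"z":-0.12,"spin":0},{"fingers":0.8,"x":-0.04,"y":0,"z":-0.16,"spin":0},{"fingers":0.8,"x":-0.05,"y":0,"z":-0.2,"spin":0},{"fingers":0.8,"x":-0.05,"y":0,"z":-0.2,"spin":0}]'

```text
time_s: 46.1
tcp_pos: [0.4148, 0.2157, 0.2534]
eef_rot: [-179.7, -0.3, -1.9]
contact_force: [-0.4, -0.7, -1.0]
gripper_width: 0.0788
gripper_force: 0.0
```

```bash
python3 - <<'E'
from h import *
C=cap("wrist"); np.savez("w15.npz",*C)
g=(.464,.2126); print(onstack(C,"",g,.038),onstack(C,"",g,.038,.022))
shift(.391,-.183,.25,-1.9)
E
```

```text
[(array([0.4615, 0.2108], dtype=float32), 29.7)] None
shift [-1.000e-02  3.986e-01  2.000e-04] spin -9.988668272820078e-05 tcp [0.4142 0.2151 0.2514] [-1.7983e+02 -1.2000e-01 -1.9100e+00] t 46.15
```

Call:
drive_tool --rows '[{"fingers":0.8,"x":-0.001,"y":0.055,"z":0,"spin":0},{"fingers":0.8,"x":-0.002,"y":0.115,"z":0,"spin":0},{"fingers":0.8,"x":-0.004,"y":0.175,"z":0,"spin":0},{"fingers":0.8,"x":-0.006,"y":0.235,"z":0,"spin":0},{"fingers":0.8,"x":-0.008,"y":0.295,"z":0,"spin":0},{"fingers":0.8,"x":-0.01,"y":0.35,"z":0,"spin":0},{"fingers":0.8,"x":-0.01,"y":0.385,"z":0,"spin":0},{"fingers":0.8,"x":-0.01,"y":0.3985,"z":0,"spin":0},{"fingers":0.8,"x":-0.01,"y":0.3985,"z":0,"spin":0},{"fingers":0.8,"x":-0.01,"y":0.3985,"z":0,"spin":0}]'

```text
time_s: 47.4
tcp_pos: [0.3905, -0.1829, 0.2497]
eef_rot: [-180.0, 0.0, -1.9]
contact_force: [-0.8, 0.2, 0.5]
gripper_width: 0.0786
gripper_force: 0.0
```

```bash
python3 - <<'E'
from h import *
C=cap("wrist"); np.savez("w16.npz",*C); f=find(C,"ring",(.4415,-.1835)); print(f,onstack(C,"",f[0],.01),onstack(C,"",f[0],.01,.025)); shift(f[0][0],f[0][1],.0215,-1.9)
E
```

```text
(array([ 0.4421, -0.1841]), 0.911) [(array([ 0.4416, -0.1839]), 29.4)] [(array([ 0.4426, -0.1849]), 25.0)]
shift [ 0.0516 -0.0003  0.2283] spin 0.00037501172877041355 tcp [ 0.3906 -0.1828  0.2498] [-1.7999e+02  2.0000e-02 -1.8800e+00] t 47.45
```

Call:
drive_tool --rows '[{"fingers":0.8,"x":0.025,"y":0,"z":0.05,"spin":0},{"fingers":0.8,"x":0.0515,"y":0,"z":0.1,"spin":0},{"fingers":0.8,"x":0.0515,"y":0,"z":0.16,"spin":0},{"fingers":0.8,"x":0.0515,"y":0,"z":0.215,"spin":0},{"fingers":0.8,"x":0.0515,"y":0,"z":0.228,"spin":0},{"fingers":0.2,"x":0.0515,"y":0,"z":0.228,"spin":0},{"fingers":0.2,"x":0.0515,"y":0,"z":0.228,"spin":0},{"fingers":0.2,"x":0.0515,"y":0,"z":0.228,"spin":0},{"fingers":0.2,"x":0.0515,"y":0,"z":0.17,"spin":0},{"fingers":0.2,"x":0.0515,"y":0,"z":0.11,"spin":0}]' --newtons 20

```text
time_s: 48.7
tcp_pos: [0.4416, -0.1853, 0.142]
eef_rot: [180.0, 0.0, -1.9]
contact_force: [1.8, 0.1, 0.6]
gripper_width: 0.059
gripper_force: 20.0
```

Call:
drive_tool --rows '[{"fingers":0.2,"x":0.001,"y":-0.04,"z":-0.04,"spin":0},{"fingers":0.2,"x":0.002,"y":-0.1,"z":-0.05,"spin":0},{"fingers":0.2,"x":0.003,"y":-0.16,"z":-0.05,"spin":0},{"fingers":0.2,"x":0.004,"y":-0.22,"z":-0.05,"spin":0},{"fingers":0.2,"x":0.006,"y":-0.28,"z":-0.05,"spin":0},{"fingers":0.2,"x":0.008,"y":-0.335,"z":-0.05,"spin":0},{"fingers":0.2,"x":0.008,"y":-0.375,"z":-0.04,"spin":0},{"fingers":0.2,"x":0.008,"y":-0.3965,"z":0,"spin":0},{"fingers":0.2,"x":0.008,"y":-0.3965,"z":0.03,"spin":0},{"fingers":0.2,"x":0.008,"y":-0.3965,"z":0.03,"spin":0}]'

```text
time_s: 49.95
tcp_pos: [0.4622, 0.2099, 0.109]
eef_rot: [179.9, 0.1, -1.9]
contact_force: [0.2, -1.0, 0.2]
gripper_width: 0.0594
gripper_force: 20.0
```

Call:
drive_tool --rows '[{"fingers":0.2,"x":0,"y":0,"z":0,"spin":0},{"fingers":0.2,"x":0,"y":0,"z":0,"spin":0},{"fingers":0.2,"x":0,"y":0,"z":0,"spin":0},{"fingers":0.2,"x":0,"y":0,"z":0,"spin":0}]'

```text
time_s: 50.45
tcp_pos: [0.4636, 0.2107, 0.1106]
eef_rot: [-180.0, -0.0, -2.0]
contact_force: [0.2, 0.2, -0.4]
gripper_width: 0.0589
gripper_force: 20.0
```

```bash
python3 - <<'E'
from h import *
shift(.4637,.2122,.06,-1.9)
E
```

```text
shift [ 0.     -0.0014  0.0506] spin -0.0008980144003762902 tcp [0.4636 0.2107 0.1106] [-1.7996e+02 -4.0000e-02 -1.9500e+00] t 50.45
```

Call:
drive_tool --rows '[{"fingers":0.2,"x":0,"y":-0.0012,"z":0.01,"spin":0},{"fingers":0.2,"x":0,"y":-0.0012,"z":0.02,"spin":0},{"fingers":0.2,"x":0,"y":-0.0012,"z":0.03,"spin":0},{"fingers":0.2,"x":0,"y":-0.0012,"z":0.04,"spin":0},{"fingers":0.2,"x":0,"y":-0.0012,"z":0.047,"spin":0},{"fingers":0.2,"x":0,"y":-0.0012,"z":0.0506,"spin":0},{"fingers":0.2,"x":0,"y":-0.0012,"z":0.0506,"spin":0},{"fingers":0.2,"x":0,"y":-0.0012,"z":0.0506,"spin":0}]'

```text
time_s: 51.45
tcp_pos: [0.4636, 0.2117, 0.0605]
eef_rot: [180.0, -0.0, -1.9]
contact_force: [-2.6, -2.7, 13.5]
gripper_width: 0.0593
gripper_force: 20.0
```

Call:
drive_tool --rows '[{"fingers":0.8,"x":0,"y":0,"z":0,"spin":0},{"fingers":0.8,"x":0,"y":0,"z":0,"spin":0},{"fingers":0.8,"x":0,"y":0,"z":-0.03,"spin":0},{"fingers":0.8,"x":0,"y":0,"z":-0.07,"spin":0},{"fingers":0.8,"x":-0.02,"y":0,"z":-0.12,"spin":0},{"fingers":0.8,"x":-0.04,"y":0,"z":-0.16,"spin":0},{"fingers":0.8,"x":-0.05,"y":0,"z":-0.19,"spin":0},{"fingers":0.8,"x":-0.05,"y":0,"z":-0.19,"spin":0},{"fingers":0.8,"x":-0.05,"y":0,"z":-0.19,"spin":0}]'

```text
time_s: 52.58
tcp_pos: [0.4132, 0.2136, 0.2489]
eef_rot: [180.0, 0.0, -1.9]
contact_force: [-0.7, -0.4, -0.2]
gripper_width: 0.0787
gripper_force: 0.0
```

```bash
python3 - <<'E'
from h import *
C=cap("wrist"); np.savez("w17.npz",*C)
g=(.464,.2126); print(onstack(C,"",g,.048),onstack(C,"",g,.048,.025))
cv2.imwrite("pics/w17.png",np.hstack([cv2.resize(rect(C,z,.48,.21,.14,.14,.35),(400,400)) for z in(.006,.048)]))
shift(.6,.04,.3,-90)
E
```

```text
[(array([0.4625, 0.2126], dtype=float32), 29.8)] [(array([0.4625, 0.2114], dtype=float32), 24.9)]
shift [ 0.1925  0.1669 -0.0515] spin 1.5368523774171354 tcp [0.4132 0.2133 0.2485] [ 1.7994e+02  7.0000e-02 -1.9400e+00] t 52.62
```

View pics/w17.png

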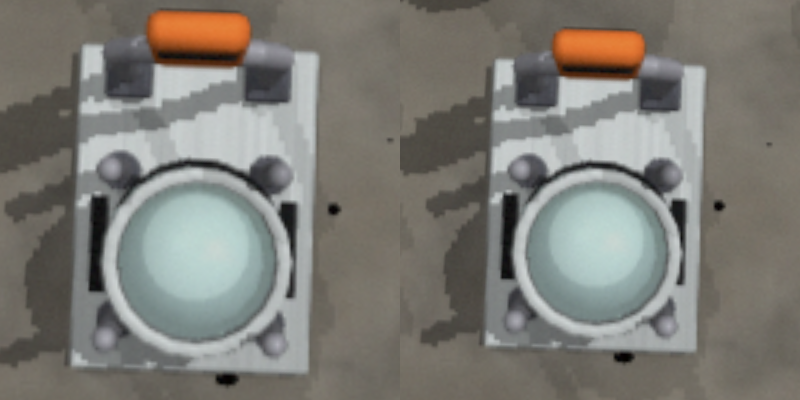

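```bash
python3 - <<'E'
from h import *
C=cap("top")
for v in (190,150,135):
  print(v,[ray(*C[1:],425*.64,v*.64,z).round(3) for z in (0,.15,.3,.5)])
D=cap("side")
for u,v in [(610,318),(690,425),(735,480)]: print(u,v,[ray(*D[1:],u*.64,v*.64,z).round(3) for z in (0,.15,.3,.4)])
shift(.575,.015,.3,-3)
E
```

```text
190 [array([0.868, 0.006]), array([0.827, 0.011]), array([0.786, 0.016]), array([0.731, 0.023])]
150 [array([0.985, 0.003]), array([0.935, 0.008]), array([0.884, 0.014]), array([0.817, 0.021])]
135 [array([1.029e+00, 1.000e-03]), array([0.976, 0.007]), array([0.922, 0.013]), array([0.85, 0.02])]
610 318 [array([1.04 , 0.066]), array([ 0.935, -0.079]), array([ 0.83 , -0.224]), array([ 0.759, -0.32 ])]
690 425 [array([ 1.062, -0.247]), array([ 0.953, -0.34 ]), array([ 0.844, -0.433]), array([ 0.771, -0.495])]
735 480 [array([ 1.077, -0.371]), array([ 0.966, -0.443]), array([ 0.854, -0.516]), array([ 0.78 , -0.564])]
shift [ 0.1683  0.1927 -0.0516] spin 0.01827018637720723 tcp [0.4133 0.2132 0.2483] [ 1.799e+02  8.000e-02 -1.950e+00] t 52.73
```

```bash
python3 - <<'E'
from h import *
D=cap("side"); T=cap("top")
a=cv2.resize(D[0][60:360,280:512],(464,600),interpolation=cv2.INTER_CUBIC)
b=cv2.resize(T[0][70:220,220:304],(336,600),interpolation=cv2.INTER_CUBIC)
cv2.imwrite("pics/shelf.png",np.hstack([a,b]))
E
```

```text
(no output)
```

View pics/shelf.png

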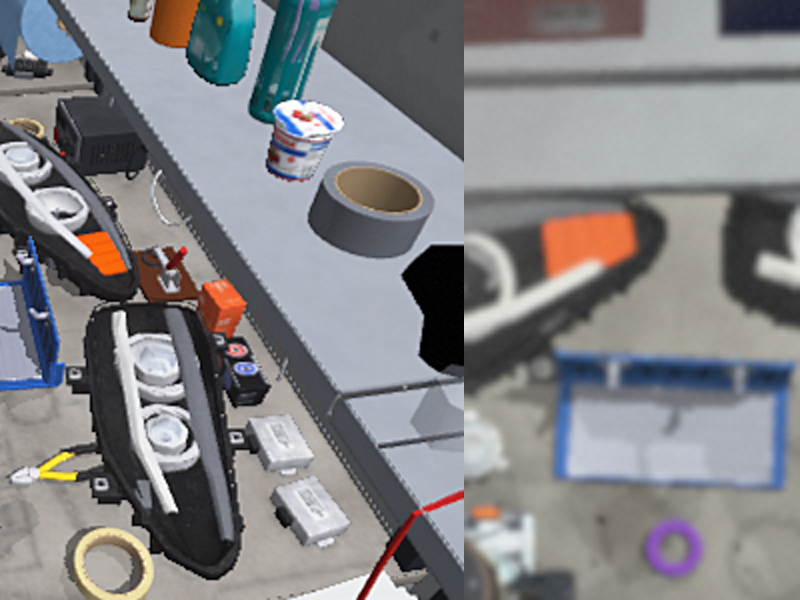

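Call:
drive_tool --rows '[{"fingers":1,"x":0.03,"y":0.035,"z":-0.03,"spin":0},{"fingers":1,"x":0.06,"y":0.07,"z":-0.0515,"spin":0},{"fingers":1,"x":0.1,"y":0.11,"z":-0.0515,"spin":0},{"fingers":1,"x":0.14,"y":0.15,"z":-0.0515,"spin":0},{"fingers":1,"x":0.168,"y":0.193,"z":-0.0515,"spin":0},{"fingers":1,"x":0.168,"y":0.193,"z":-0.0515,"spin":0},{"fingers":1,"x":0.168,"y":0.193,"z":-0.0515,"spin":0},{"fingers":1,"x":0.168,"y":0.193,"z":-0.0515,"spin":0}]'

```text
time_s: 53.82
tcp_pos: [0.5745, 0.0158, 0.301]
eef_rot: [-180.0, 0.0, -1.9]
contact_force: [-0.6, -0.0, -0.6]
gripper_width: 0.0877
gripper_force: 0.0
```

```bash
python3 - <<'E'
from h import *
C=cap("wrist"); np.savez("w18.npz",*C)
cv2.imwrite("pics/w18.png",cv2.resize(C[0][:260],(800,406),interpolation=cv2.INTER_CUBIC))
E
```

```text
(no output)
```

View pics/w18.png

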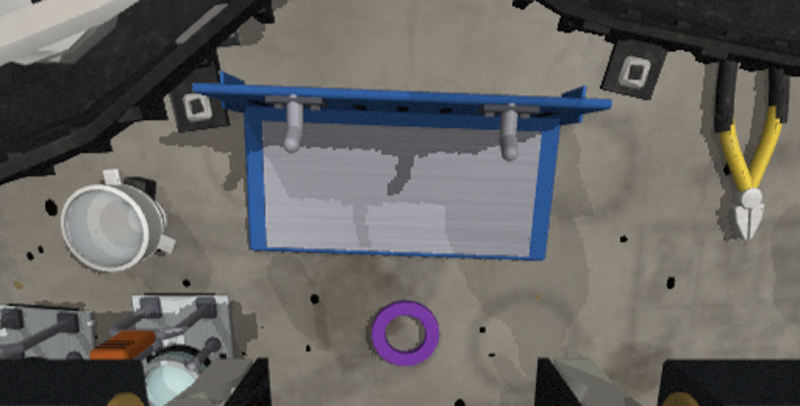

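```bash
python3 - <<'E'
from h import *
d=np.load("w18.npz"); C=[d[k] for k in d.files]; s=1.5625
rc=lambda u,v,z: ray(*C[1:],u/s,v/s,z)
fl,fr=rc(250,248,.008),rc(545,259,.008); print("front",fl,fr,np.linalg.norm(fl-fr))
bl,br=rc(265,121,.008),rc(556,131,.008)
t1,t2=rc(291,144,.118),rc(510,153,.118); print("tips",t1,t2,np.linalg.norm(t1-t2))
for z in (.11,): print("sheet front top",rc(222,103,z),rc(580,117,z))
for v in [t2-t1,fr-fl]: print("yaw",np.degrees(np.arctan2(v[0],-v[1]))*-1)
yw=np.radians(-3.0); X=np.array([np.cos(yw),np.sin(yw)]);Y=np.array([-X[1],X[0]])
o=(fl+fr)/2+.06*X; print("origin from front",o,"hooks",o+.04*X+.065*Y,o+.04*X-.065*Y)
print("hooks from tips",t1+.013*X,t2+.013*X)
T=cap("top");D=cap("side")
for u,v in [(370,160),(425,245)]:
  print([ (round(z,2),ray(*D[1:],u,v,z).round(3),ray(*T[1:],262,117.5,z).round(3)) for z in (.05,.1,.15,.2,.3,.4)])
E
```

```text
front [0.57319699 0.1430026 ] [ 0.55564996 -0.1048508 ] 0.24847375431379348
tips [0.65386498 0.07852485] [ 0.64446221 -0.05134033] 0.13020513519178176
sheet front top [0.67864925 0.11903215] [ 0.66376638 -0.09434027]
yaw 4.141224005035301
yaw 4.049555716361049
origin from front [0.62434124 0.01593574] hooks [0.66768826 0.07875323] [ 0.66088459 -0.05106861]
hooks from tips [0.66684716 0.07784448] [ 0.65744439 -0.0520207 ]
[(0.05, array([1.035, 0.272]), array([0.873, 0.05 ])), (0.1, array([0.998, 0.209]), array([0.859, 0.051])), (0.15, array([0.961, 0.146]), array([0.845, 0.051])), (0.2, array([0.925, 0.083]), array([0.831, 0.052])), (0.3, array([ 0.851, -0.043]), array([0.802, 0.053])), (0.4, array([ 0.777, -0.17 ]), array([0.774, 0.054]))]
[(0.05, array([ 1.029, -0.176]), array([0.873, 0.05 ])), (0.1, array([ 0.993, -0.213]), array([0.859, 0.051])), (0.15, array([ 0.956, -0.25 ]), array([0.845, 0.051])), (0.2, array([ 0.92 , -0.287]), array([0.831, 0.052])), (0.3, array([ 0.847, -0.361]), array([0.802, 0.053])), (0.4, array([ 0.774, -0.435]), array([0.774, 0.054]))]
```

```bash
python3 - <<'E'
from h import *
d=np.load("w18.npz"); C=[d[k] for k in d.files]
g=cv2.cvtColor(C[0],cv2.COLOR_BGR2GRAY); b=C[0].astype(int)
for u in (185,187,325,327):
    print(u,[(v,int(g[v,u]),int(b[v,u,0]-b[v,u,2])) for v in range(54,106,1)])
for v in (92,97): print(v,[(u,int(g[v,u])) for u in range(176,198)],[(u,int(g[v,u])) for u in range(316,338)])
E
```

```text
185 [(54, 127, -17), (55, 97, 44), (56, 82, 99), (57, 88, 110), (58, 87, 106), (59, 80, 103), (60, 78, 81), (61, 107, 21), (62, 98, 8), (63, 88, 9), (64, 86, 7), (65, 99, 7), (66, 132, 7), (67, 141, 8), (68, 140, 6), (69, 140, 6), (70, 138, 6), (71, 138, 5), (72, 137, 3), (73, 137, 8), (74, 139, 9), (75, 137, 6), (76, 135, 4), (77, 137, 5), (78, 137, 6), (79, 134, 7), (80, 130, 5), (81, 121, 5), (82, 122, 5), (83, 127, 6), (84, 128, 6), (85, 133, 6), (86, 134, 6), (87, 134, 7), (88, 148, 7), (89, 161, 6), (90, 168, 6), (91, 170, 9), (92, 161, 7), (93, 156, 7), (94, 144, 5), (95, 131, 6), (96, 108, 2), (97, 92, 4), (98, 131, 8), (99, 140, 6), (100, 143, 6), (101, 144, 7), (102, 144, 7), (103, 146, 5), (104, 144, 7), (105, 145, 6)]
187 [(54, 125, -18), (55, 99, 30), (56, 84, 92), (57, 90, 108), (58, 91, 103), (59, 81, 103), (60, 132, 40), (61, 159, 14), (62, 127, 8), (63, 91, 8), (64, 97, 8), (65, 147, 7), (66, 163, 7), (67, 164, 6), (68, 162, 6), (69, 164, 5), (70, 164, 8), (71, 162, 8), (72, 161, 7), (73, 160, 8), (74, 163, 6), (75, 162, 7), (76, 161, 7), (77, 161, 7), (78, 160, 8), 
[... 2219 characters left out ...]
, 79), (324, 92), (325, 105), (326, 111), (327, 116), (328, 120), (329, 125), (330, 126), (331, 141), (332, 148), (333, 150), (334, 150), (335, 149), (336, 146), (337, 149)]
97 [(176, 145), (177, 144), (178, 142), (179, 143), (180, 145), (181, 146), (182, 143), (183, 135), (184, 113), (185, 92), (186, 94), (187, 96), (188, 108), (189, 135), (190, 135), (191, 149), (192, 147), (193, 147), (194, 145), (195, 143), (196, 146), (197, 143)] [(316, 144), (317, 146), (318, 146), (319, 144), (320, 134), (321, 63), (322, 77), (323, 90), (324, 109), (325, 126), (326, 141), (327, 147), (328, 158), (329, 151), (330, 143), (331, 137), (332, 147), (333, 148), (334, 146), (335, 147), (336, 146), (337, 148)]
```

Call:
drive_tool --rows '[{"fingers":0,"x":0.005,"y":-0.01,"z":0,"spin":0.18},{"fingers":0,"x":0.01,"y":-0.02,"z":0,"spin":0.36},{"fingers":0,"x":0.015,"y":-0.03,"z":0,"spin":0.54},{"fingers":0,"x":0.02,"y":-0.04,"z":0,"spin":0.72},{"fingers":0,"x":0.0226,"y":-0.05,"z":0,"spin":0.9},{"fingers":0,"x":0.0226,"y":-0.06,"z":0,"spin":1.08},{"fingers":0,"x":0.0226,"y":-0.0733,"z":0.02,"spin":1.26},{"fingers":0,"x":0.0226,"y":-0.0733,"z":0.02,"spin":1.44},{"fingers":0,"x":0.0226,"y":-0.0733,"z":0.02,"spin":1.607},{"fingers":0,"x":0.0226,"y":-0.0733,"z":0.02,"spin":1.607}]' --newtons 60

```text
time_s: 55.22
tcp_pos: [0.5997, 0.0882, 0.2813]
eef_rot: [-180.0, 0.0, -93.9]
contact_force: [-0.4, -0.2, 0.1]
gripper_width: 0.0436
gripper_force: 0.0
```

Call:
drive_tool --rows '[{"fingers":0,"x":0,"y":0,"z":0,"spin":0},{"fingers":0,"x":0,"y":0,"z":0,"spin":0},{"fingers":0,"x":0,"y":0,"z":0,"spin":0}]'

```text
time_s: 55.6
tcp_pos: [0.5999, 0.0876, 0.2811]
eef_rot: [-180.0, 0.0, -93.9]
contact_force: [0.2, -0.7, 1.1]
gripper_width: 0.0441
gripper_force: 0.0
```

```bash
python3 - <<'E'
from h import *
C=cap("wrist"); np.savez("w19.npz",*C)
for n,(hx,hy) in {"h1":(.6669,.0776),"h2":(.6578,-.0522)}.items():
    im=cv2.cvtColor(rect(C,.117,hx-.01,hy,.08,.08,.5),cv2.COLOR_BGR2GRAY)  # 160x160, row v -> x=hx+.03-v*.0005
    # columns: gray map coarse
    print(n,proj(*C[1:],(hx-.013,hy,.117)).round(0))
    for u in (72,76,80,84,88): print(u,[int(q) for q in im[40:140:3,u]])
    for v in (76,84,92,96,100): print("row",v,[int(q) for q in im[v,50:112:3]])
shift(.524,.2104,.22,-91.9)
E
```

```text
h1 [198. 173.]
72 [88, 42, 54, 79, 68, 40, 46, 44, 47, 46, 52, 73, 117, 163, 178, 169, 152, 116, 97, 106, 105, 107, 106, 107, 105, 111, 172, 173, 172, 169, 173, 171, 175, 176]
76 [96, 78, 92, 100, 104, 107, 113, 118, 124, 125, 121, 146, 163, 189, 202, 192, 172, 139, 100, 102, 105, 105, 107, 106, 106, 123, 175, 173, 175, 168, 174, 172, 173, 179]
80 [114, 152, 172, 176, 178, 179, 180, 181, 182, 175, 158, 160, 167, 186, 204, 198, 172, 142, 104, 105, 105, 105, 107, 109, 104, 109, 158, 173, 174, 169, 173, 173, 175, 177]
84 [135, 197, 198, 201, 201, 202, 204, 207, 208, 205, 163, 164, 164, 165, 174, 171, 155, 128, 105, 106, 104, 104, 105, 107, 105, 105, 135, 174, 175, 169, 173, 172, 174, 175]
88 [104, 176, 218, 216, 212, 209, 207, 201, 198, 193, 173, 160, 154, 143, 128, 112, 84, 95, 107, 104, 108, 106, 105, 108, 105, 111, 165, 175, 173, 170, 172, 173, 173, 175]
row 76 [57, 58, 59, 58, 57, 58, 58, 94, 149, 165, 167, 164, 160, 148, 117, 57, 56, 50, 51, 46, 44]
row 84 [55, 57, 58, 57, 56, 62, 102, 159, 188, 202, 206, 183, 149, 105, 59, 57, 56, 58, 58, 56, 59]
row 92 [106, 106, 108, 107, 107, 1
[... 1097 characters left out ...]
, 183, 185, 185, 180, 185, 187, 180, 175, 185, 181, 184, 184]
row 76 [59, 57, 59, 60, 58, 64, 70, 77, 100, 124, 134, 144, 84, 58, 55, 55, 52, 49, 49, 47, 0]
row 84 [58, 58, 60, 60, 59, 59, 68, 91, 124, 154, 179, 179, 164, 75, 59, 58, 57, 58, 58, 60, 0]
row 92 [111, 110, 110, 107, 111, 110, 108, 83, 92, 116, 127, 132, 112, 108, 105, 119, 111, 109, 100, 72, 0]
row 96 [110, 111, 113, 111, 110, 111, 111, 111, 107, 94, 112, 114, 111, 111, 109, 112, 110, 113, 120, 106, 0]
row 100 [112, 112, 112, 112, 112, 115, 114, 111, 153, 183, 183, 179, 113, 110, 113, 156, 183, 178, 183, 74, 0]
shift [-0.1174  0.0842  0.061 ] spin -0.03613033446220104 tcp [0.5999 0.0875 0.281 ] [-180.      0.    -93.97] t 55.65
```

Call:
drive_tool --rows '[{"fingers":0,"x":-0.04,"y":0.03,"z":0,"spin":-0.036},{"fingers":0,"x":-0.08,"y":0.06,"z":0.02,"spin":-0.036},{"fingers":0,"x":-0.1174,"y":0.0832,"z":0.05,"spin":-0.036},{"fingers":0,"x":-0.1174,"y":0.0832,"z":0.08,"spin":-0.036},{"fingers":0,"x":-0.1174,"y":0.0832,"z":0.08,"spin":-0.036},{"fingers":0,"x":-0.1174,"y":0.0832,"z":0.08,"spin":-0.036},{"fingers":0,"x":-0.1174,"y":0.0832,"z":0.08,"spin":-0.036}]'

```text
time_s: 56.52
tcp_pos: [0.526, 0.2104, 0.2024]
eef_rot: [-179.9, 0.1, -92.0]
contact_force: [-0.3, -1.1, -0.6]
gripper_width: 0.0438
gripper_force: 0.0
```

```bash
python3 - <<'E'
from h import *
C=cap("wrist"); np.savez("w20.npz",*C)
shift(.5247,.2104,.11,-91.9)
E
```

```text
shift [0.0001 0.0014 0.0922] spin -0.0016056014086225368 tcp [0.5259 0.2103 0.2023] [-1.7991e+02  7.0000e-02 -9.1990e+01] t 56.58
```

Descend, close at 60 N, and lift a little.

Call:
drive_tool --rows '[{"fingers":0,"x":0,"y":0.001,"z":0.03,"spin":0},{"fingers":0,"x":0,"y":0.001,"z":0.055,"spin":0},{"fingers":0,"x":0,"y":0.001,"z":0.08,"spin":0},{"fingers":0,"x":0,"y":0.001,"z":0.092,"spin":0},{"fingers":0,"x":0,"y":0.001,"z":0.092,"spin":0},{"fingers":-0.5,"x":0,"y":0.001,"z":0.092,"spin":0},{"fingers":-1,"x":0,"y":0.001,"z":0.092,"spin":0},{"fingers":-1,"x":0,"y":0.001,"z":0.092,"spin":0},{"fingers":-1,"x":0,"y":0.001,"z":0.092,"spin":0},{"fingers":-1,"x":0,"y":0.001,"z":0.092,"spin":0}]' --newtons 60

```text
time_s: 57.82
tcp_pos: [0.5242, 0.2106, 0.1093]
eef_rot: [-180.0, 0.0, -91.9]
contact_force: [-0.3, 0.4, 2.2]
gripper_width: 0.0097
gripper_force: 60.0
```

Call:
drive_tool --rows '[{"fingers":-1,"x":0,"y":0,"z":0,"spin":0},{"fingers":-1,"x":0,"y":0,"z":-0.008,"spin":0},{"fingers":-1,"x":0,"y":0,"z":-0.016,"spin":0},{"fingers":-1,"x":0,"y":0,"z":-0.025,"spin":0},{"fingers":-1,"x":0,"y":0,"z":-0.025,"spin":0}]'

```text
time_s: 58.45
tcp_pos: [0.5245, 0.2109, 0.135]
eef_rot: [-179.9, 0.1, -91.9]
contact_force: [-0.0, -0.6, -3.6]
gripper_width: 0.0095
gripper_force: 60.0
```

```bash
python3 - <<'E'
from h import *
print(sensors.get_state()["moment"])
shift(.58,-.0522,.2,-94)
E
```

```text
[ 0.10211671 -0.29642509 -0.00906585]
shift [ 0.261  -0.0644 -0.0652] spin 0.035961536862334054 tcp [0.5245 0.2109 0.135 ] [-1.7993e+02  6.0000e-02 -9.1940e+01] t 58.45
```

Call:
drive_tool --rows '[{"fingers":-1,"x":0,"y":0,"z":-0.02,"spin":0},{"fingers":-1,"x":0,"y":0,"z":-0.045,"spin":0},{"fingers":-1,"x":0.01,"y":0,"z":-0.065,"spin":0},{"fingers":-1,"x":0.03,"y":-0.006,"z":-0.075,"spin":0},{"fingers":-1,"x":0.06,"y":-0.015,"z":-0.075,"spin":0.01},{"fingers":-1,"x":0.095,"y":-0.028,"z":-0.075,"spin":0.02},{"fingers":-1,"x":0.13,"y":-0.042,"z":-0.075,"spin":0.03},{"fingers":-1,"x":0.165,"y":-0.056,"z":-0.075,"spin":0.036},{"fingers":-1,"x":0.2,"y":-0.068,"z":-0.075,"spin":0.036},{"fingers":-1,"x":0.23,"y":-0.077,"z":-0.075,"spin":0.036}]'

```text
time_s: 59.7
tcp_pos: [0.5931, -0.0242, 0.2082]
eef_rot: [179.9, -0.0, -94.1]
contact_force: [0.7, 1.0, -4.8]
gripper_width: 0.0097
gripper_force: 60.0
```

Call:
drive_tool --rows '[{"fingers":-1,"x":0.018,"y":-0.005,"z":0.005,"spin":0},{"fingers":-1,"x":0.026,"y":-0.006,"z":0.015,"spin":0},{"fingers":-1,"x":0.0265,"y":-0.0055,"z":0.025,"spin":0},{"fingers":-1,"x":0.0265,"y":-0.0055,"z":0.03,"spin":0},{"fingers":-1,"x":0.0265,"y":-0.0055,"z":0.03,"spin":0},{"fingers":-1,"x":0.0265,"y":-0.0055,"z":0.03,"spin":0}]'

```text
time_s: 60.45
tcp_pos: [0.5971, -0.0482, 0.1794]
eef_rot: [-180.0, 0.0, -94.0]
contact_force: [0.2, -0.1, -4.4]
gripper_width: 0.0098
gripper_force: 60.0
```

```bash
python3 - <<'E'
from h import *
D=cap("side"); u,v=proj(*D[1:],(.6,-.05,.1)).astype(int); s=D[0][v-50:v+50,u-65:u+65]
np.savez("d1.npz",*D)
shift(.659,-.0525,.175,-94); shift(.599,-.0483,.175,-94)
E
```

```text
shift [-0.0001 -0.0619  0.0045] spin 0.0006009438721354954 tcp [ 0.5972 -0.0483  0.1795] [-1.7995e+02  1.0000e-02 -9.3970e+01] t 60.5
shift [-0.0001 -0.0018  0.0045] spin 0.0006009438721354954 tcp [ 0.5972 -0.0483  0.1795] [-1.7995e+02  1.0000e-02 -9.3970e+01] t 60.5
```

Call:
drive_tool --rows '[{"fingers":-1,"x":0,"y":-0.012,"z":0.003,"spin":0},{"fingers":-1,"x":0,"y":-0.025,"z":0.006,"spin":0},{"fingers":-1,"x":0,"y":-0.038,"z":0.006,"spin":0},{"fingers":-1,"x":0,"y":-0.048,"z":0.006,"spin":0},{"fingers":-1,"x":0,"y":-0.055,"z":0.006,"spin":0},{"fingers":-1,"x":0,"y":-0.06,"z":0.006,"spin":0},{"fingers":-1,"x":0,"y":-0.0612,"z":0.006,"spin":0},{"fingers":-1,"x":0,"y":-0.0612,"z":0.006,"spin":0},{"fingers":-1,"x":0,"y":-0.0612,"z":0.006,"spin":0}]'

```text
time_s: 61.62
tcp_pos: [0.6577, -0.0531, 0.1732]
eef_rot: [-180.0, 0.0, -94.0]
contact_force: [-0.3, -0.3, -3.9]
gripper_width: 0.0095
gripper_force: 60.0
```

```bash
python3 - <<'E'
from h import *
shift(.659,-.0525,.148,-94)
E
```

```text
shift [-0.0006 -0.0012  0.0252] spin -0.0001495738213361797 tcp [ 0.6577 -0.0531  0.1732] [-179.99    0.    -94.01] t 61.62
```

Call:
drive_tool --rows '[{"fingers":-1,"x":0,"y":-0.0005,"z":0.004,"spin":0},{"fingers":-1,"x":0,"y":-0.0005,"z":0.008,"spin":0},{"fingers":-1,"x":0,"y":-0.0005,"z":0.012,"spin":0},{"fingers":-1,"x":0,"y":-0.0005,"z":0.016,"spin":0},{"fingers":-1,"x":0,"y":-0.0005,"z":0.02,"spin":0},{"fingers":-1,"x":0,"y":-0.0005,"z":0.02,"spin":0}]'

```text
time_s: 62.38
tcp_pos: [0.6582, -0.0531, 0.1525]
eef_rot: [180.0, -0.0, -94.0]
contact_force: [0.4, 0.4, -2.9]
gripper_width: 0.0098
gripper_force: 60.0
```

Call:
drive_tool --rows '[{"fingers":-1,"x":0,"y":0,"z":0.002,"spin":0},{"fingers":-1,"x":0,"y":0,"z":0.004,"spin":0},{"fingers":-1,"x":0,"y":0,"z":0.005,"spin":0},{"fingers":-1,"x":0,"y":0,"z":0.005,"spin":0}]'

```text
time_s: 62.88
tcp_pos: [0.6584, -0.0531, 0.1479]
eef_rot: [180.0, -0.0, -94.0]
contact_force: [-0.6, 0.8, -4.1]
gripper_width: 0.0096
gripper_force: 60.0
```

Not yet in contact; lower on in 1 mm steps.

Call:
drive_tool --rows '[{"fingers":-1,"x":0,"y":0,"z":0.001,"spin":0},{"fingers":-1,"x":0,"y":0,"z":0.0015,"spin":0},{"fingers":-1,"x":0,"y":0,"z":0.0015,"spin":0}]'

```text
time_s: 63.25
tcp_pos: [0.6586, -0.0531, 0.1469]
eef_rot: [-180.0, -0.0, -94.0]
contact_force: [-0.8, 0.2, -0.8]
gripper_width: 0.0094
gripper_force: 60.0
```

Call:
drive_tool --rows '[{"fingers":-1,"x":0,"y":0,"z":0.0008,"spin":0},{"fingers":-1,"x":0,"y":0,"z":0.0008,"spin":0},{"fingers":-1,"x":0,"y":0,"z":0.0008,"spin":0}]'

```text
time_s: 63.62
tcp_pos: [0.6587, -0.0532, 0.1467]
eef_rot: [-179.9, -0.0, -94.0]
contact_force: [-3.1, 0.5, 5.4]
gripper_width: 0.0092
gripper_force: 60.0
```

```bash
python3 - <<'E'
from h import *
D=cap("side"); u,v=proj(*D[1:],(.62,-.05,.1)).astype(int); s=D[0][v-50:v+50,u-65:u+65]
cv2.imwrite("pics/hang_a.png",s); np.savez("d2.npz",*D)
a=D[0];m=mask(a,"tab");n,l,st,ce=cv2.connectedComponentsWithStats(m);print([(st[i].tolist(),ce[i].round(1)) for i in range(1,n) if st[i,4]>20])
print(proj(*D[1:],(.6586,-.0531,.138)),proj(*D[1:],(.6586,-.0531,.116)),proj(*D[1:],(.6586,-.0531,.160)))
E
```

```text
[([362, 0, 13, 4, 41], array([368.3,   1.3])), ([359, 40, 30, 44, 780], array([370.9,  59.4])), ([217, 69, 15, 12, 47], array([224.5,  75.1])), ([237, 138, 7, 9, 29], array([240.4, 142. ])), ([238, 147, 3, 12, 28], array([239.3, 152.1])), ([331, 175, 13, 22, 59], array([337.9, 187.6])), ([382, 200, 21, 29, 316], array([392.3, 213.2])), ([299, 205, 5, 13, 34], array([301.1, 211.4])), ([492, 306, 20, 10, 54], array([502.3, 310.3])), ([450, 322, 35, 62, 84], array([467.1, 350. ])), ([293, 380, 35, 4, 69], array([312.9, 382. ]))]
[300.74728311 210.85599983] [300.19991007 215.93636841] [301.30945234 205.63830244]
```

Call:
drive_tool --rows '[{"fingers":-0.7,"x":0,"y":0,"z":0,"spin":0},{"fingers":-0.65,"x":0,"y":0,"z":0,"spin":0},{"fingers":-0.5,"x":0,"y":0,"z":0,"spin":0},{"fingers":-0.3,"x":0,"y":0,"z":0,"spin":0},{"fingers":0,"x":0,"y":0,"z":0,"spin":0},{"fingers":0,"x":0,"y":0,"z":0,"spin":0},{"fingers":0,"x":0,"y":0,"z":-0.02,"spin":0},{"fingers":0,"x":0,"y":0,"z":-0.04,"spin":0},{"fingers":0,"x":0,"y":0,"z":-0.07,"spin":0},{"fingers":0,"x":-0.02,"y":0.02,"z":-0.11,"spin":0}]'

```text
time_s: 64.92
tcp_pos: [0.6397, -0.0325, 0.2553]
eef_rot: [179.9, -0.0, -94.1]
contact_force: [0.2, 0.9, 0.2]
gripper_width: 0.0437
gripper_force: 0.0
```

```bash
python3 - <<'E'
from h import *
D=cap("side"); np.savez("d3.npz",*D)
a=D[0];m=mask(a,"tab");n,l,st,ce=cv2.connectedComponentsWithStats(m);print([(st[i].tolist(),ce[i].round(1)) for i in range(1,n) if st[i,4]>20 and 280<ce[i][0]<330])
C=cap("wrist"); np.savez("w21.npz",*C)
yw=np.radians(-6.4); t=np.array([.4585,.339])+.06*np.array([np.cos(yw),np.sin(yw)]); print(t)
shift(t[0],t[1],.2,-96.4)
E
```

```text
[([299, 203, 4, 15, 45], array([300.5, 210. ])), ([292, 380, 37, 4, 79], array([313.8, 382.1]))]
[0.51812608 0.33231186]
shift [-0.3536  0.148   0.0606] spin 0.04308516092310688 tcp [ 0.641  -0.0307  0.2613] [-1.7955e+02  8.0000e-02 -9.3930e+01] t 65.03
```

Call:
drive_tool --rows '[{"fingers":0,"x":-0.04,"y":0.02,"z":0,"spin":0},{"fingers":0,"x":-0.09,"y":0.045,"z":0,"spin":0},{"fingers":0,"x":-0.14,"y":0.07,"z":0,"spin":0.02},{"fingers":0,"x":-0.19,"y":0.095,"z":0,"spin":0.043},{"fingers":0,"x":-0.24,"y":0.12,"z":0,"spin":0.043},{"fingers":0,"x":-0.29,"y":0.14,"z":0,"spin":0.043},{"fingers":0,"x":-0.335,"y":0.148,"z":0.02,"spin":0.043},{"fingers":0,"x":-0.3536,"y":0.148,"z":0.06,"spin":0.043},{"fingers":0,"x":-0.3536,"y":0.148,"z":0.06,"spin":0.043},{"fingers":0,"x":-0.3536,"y":0.148,"z":0.06,"spin":0.043}]'

```text
time_s: 66.28
tcp_pos: [0.5174, 0.3311, 0.1965]
eef_rot: [-180.0, -0.0, -96.5]
contact_force: [-0.8, -0.7, 0.2]
gripper_width: 0.0435
gripper_force: 0.0
```

Call:
drive_tool --rows '[{"fingers":0,"x":0,"y":0,"z":0,"spin":0},{"fingers":0,"x":0,"y":0,"z":0,"spin":0},{"fingers":0,"x":0,"y":0,"z":0,"spin":0}]'

```text
time_s: 66.65
tcp_pos: [0.5173, 0.3311, 0.1965]
eef_rot: [-180.0, 0.1, -96.5]
contact_force: [-0.1, -0.5, 0.1]
gripper_width: 0.0437
gripper_force: 0.0
```

```bash
python3 - <<'E'
from h import *
shift(.5181,.3323,.1095,-96.4)
E
```

```text
shift [-0.0012 -0.0006  0.087 ] spin -0.001894951046914617 tcp [0.5173 0.3311 0.1965] [-1.7996e+02  6.0000e-02 -9.6510e+01] t 66.65
```

Call:
drive_tool --rows '[{"fingers":0,"x":-0.001,"y":-0.0006,"z":0.03,"spin":0},{"fingers":0,"x":-0.001,"y":-0.0006,"z":0.055,"spin":0},{"fingers":0,"x":-0.001,"y":-0.0006,"z":0.075,"spin":0},{"fingers":0,"x":-0.001,"y":-0.0006,"z":0.087,"spin":0},{"fingers":0,"x":-0.001,"y":-0.0006,"z":0.087,"spin":0},{"fingers":-0.5,"x":-0.001,"y":-0.0006,"z":0.087,"spin":0},{"fingers":-1,"x":-0.001,"y":-0.0006,"z":0.087,"spin":0},{"fingers":-1,"x":-0.001,"y":-0.0006,"z":0.087,"spin":0},{"fingers":-1,"x":-0.001,"y":-0.0006,"z":0.087,"spin":0},{"fingers":-1,"x":-0.001,"y":-0.0006,"z":0.087,"spin":0}]' --newtons 60

```text
time_s: 67.9
tcp_pos: [0.5176, 0.3323, 0.109]
eef_rot: [-180.0, 0.0, -96.5]
contact_force: [-2.7, -0.1, 2.7]
gripper_width: 0.0097
gripper_force: 60.0
```

Call:
drive_tool --rows '[{"fingers":-1,"x":0,"y":0,"z":0,"spin":0},{"fingers":-1,"x":0,"y":0,"z":-0.01,"spin":0},{"fingers":-1,"x":0,"y":0,"z":-0.03,"spin":0},{"fingers":-1,"x":0,"y":0,"z":-0.055,"spin":0},{"fingers":-1,"x":0,"y":0,"z":-0.08,"spin":0},{"fingers":-1,"x":0,"y":0,"z":-0.1,"spin":0},{"fingers":-1,"x":0,"y":0,"z":-0.1,"spin":0},{"fingers":-1,"x":0,"y":0,"z":-0.1,"spin":0}]'

```text
time_s: 68.9
tcp_pos: [0.5171, 0.3319, 0.2076]
eef_rot: [179.9, -0.1, -96.5]
contact_force: [0.4, -0.1, -4.7]
gripper_width: 0.0097
gripper_force: 60.0
```

```bash
python3 - <<'E'
from h import *
X=np.array([np.cos(np.radians(-4)),np.sin(np.radians(-4))]); p=np.array([.668,.0774])-.062*X; print(p)
shift(p[0],p[1],.21,-94)
E
```

```text
[0.60615103 0.0817249 ]
shift [ 0.2385 -0.1168 -0.0024] spin -0.043558960730196716 tcp [0.5171 0.3319 0.2076] [ 1.7993e+02 -5.0000e-02 -9.6500e+01] t 68.9
```

Call:
drive_tool --rows '[{"fingers":-1,"x":0.015,"y":-0.007,"z":-0.003,"spin":0},{"fingers":-1,"x":0.04,"y":-0.019,"z":-0.003,"spin":0},{"fingers":-1,"x":0.07,"y":-0.034,"z":-0.003,"spin":-0.01},{"fingers":-1,"x":0.1,"y":-0.049,"z":-0.003,"spin":-0.02},{"fingers":-1,"x":0.13,"y":-0.064,"z":-0.003,"spin":-0.03},{"fingers":-1,"x":0.16,"y":-0.079,"z":-0.003,"spin":-0.0435},{"fingers":-1,"x":0.19,"y":-0.094,"z":-0.003,"spin":-0.0435},{"fingers":-1,"x":0.215,"y":-0.106,"z":-0.003,"spin":-0.0435},{"fingers":-1,"x":0.232,"y":-0.114,"z":-0.003,"spin":-0.0435},{"fingers":-1,"x":0.2385,"y":-0.1168,"z":-0.003,"spin":-0.0435}]'

```text
time_s: 70.15
tcp_pos: [0.6068, 0.0808, 0.2112]
eef_rot: [180.0, -0.0, -94.1]
contact_force: [-0.1, -0.3, -3.6]
gripper_width: 0.009
gripper_force: 60.0
```

Call:
drive_tool --rows '[{"fingers":-1,"x":0,"y":0,"z":0.01,"spin":0},{"fingers":-1,"x":0,"y":0,"z":0.022,"spin":0},{"fingers":-1,"x":0,"y":0,"z":0.034,"spin":0},{"fingers":-1,"x":0,"y":0,"z":0.037,"spin":0},{"fingers":-1,"x":0,"y":0,"z":0.037,"spin":0},{"fingers":-1,"x":0,"y":0,"z":0.037,"spin":0}]'

```text
time_s: 70.9
tcp_pos: [0.6072, 0.0823, 0.1751]
eef_rot: [-180.0, 0.0, -94.0]
contact_force: [-0.2, 0.2, -3.9]
gripper_width: 0.0097
gripper_force: 60.0
```

```bash
python3 - <<'E'
from h import *
shift(.6673,.0774,.1735,-94)
E
```

```text
shift [ 0.0007 -0.0603  0.0017] spin 0.0005667410370198134 tcp [0.6072 0.0823 0.1751] [-1.7996e+02  1.0000e-02 -9.3970e+01] t 70.9
```

Call:
drive_tool --rows '[{"fingers":-1,"x":0.0005,"y":-0.012,"z":0.001,"spin":0},{"fingers":-1,"x":0.0005,"y":-0.025,"z":0.0015,"spin":0},{"fingers":-1,"x":0.0005,"y":-0.038,"z":0.0015,"spin":0},{"fingers":-1,"x":0.0005,"y":-0.048,"z":0.0015,"spin":0},{"fingers":-1,"x":0.0005,"y":-0.055,"z":0.0015,"spin":0},{"fingers":-1,"x":0.0005,"y":-0.059,"z":0.0015,"spin":0},{"fingers":-1,"x":0.0005,"y":-0.0603,"z":0.0015,"spin":0},{"fingers":-1,"x":0.0005,"y":-0.0603,"z":0.0015,"spin":0},{"fingers":-1,"x":0.0005,"y":-0.0603,"z":0.0015,"spin":0}]'

```text
time_s: 72.03
tcp_pos: [0.6668, 0.0775, 0.1733]
eef_rot: [-180.0, 0.0, -94.0]
contact_force: [-0.1, -0.5, -5.0]
gripper_width: 0.0099
gripper_force: 60.0
```

Call:
drive_tool --rows '[{"fingers":-1,"x":0,"y":-0.0005,"z":0.004,"spin":0},{"fingers":-1,"x":0,"y":-0.0005,"z":0.008,"spin":0},{"fingers":-1,"x":0,"y":-0.0005,"z":0.012,"spin":0},{"fingers":-1,"x":0,"y":-0.0005,"z":0.016,"spin":0},{"fingers":-1,"x":0,"y":-0.0005,"z":0.02,"spin":0},{"fingers":-1,"x":0,"y":-0.0005,"z":0.022,"spin":0},{"fingers":-1,"x":0,"y":-0.0005,"z":0.022,"spin":0}]'

```text
time_s: 72.9
tcp_pos: [0.6674, 0.0774, 0.151]
eef_rot: [180.0, -0.0, -94.0]
contact_force: [-0.7, -0.2, -3.7]
gripper_width: 0.0098
gripper_force: 60.0
```

Call:
drive_tool --rows '[{"fingers":-1,"x":0,"y":0,"z":0.002,"spin":0},{"fingers":-1,"x":0,"y":0,"z":0.0035,"spin":0},{"fingers":-1,"x":0,"y":0,"z":0.0045,"spin":0},{"fingers":-1,"x":0,"y":0,"z":0.0045,"spin":0}]'

```text
time_s: 73.4
tcp_pos: [0.6675, 0.0774, 0.1468]
eef_rot: [-180.0, -0.0, -94.0]
contact_force: [0.2, 0.0, -3.5]
gripper_width: 0.0095
gripper_force: 60.0
```

Call:
drive_tool --rows '[{"fingers":-1,"x":0,"y":0,"z":0.001,"spin":0},{"fingers":-1,"x":0,"y":0,"z":0.001,"spin":0},{"fingers":-1,"x":0,"y":0,"z":0.001,"spin":0}]'

```text
time_s: 73.78
tcp_pos: [0.6676, 0.0774, 0.1464]
eef_rot: [-180.0, 0.0, -94.0]
contact_force: [-3.2, 0.4, 3.9]
gripper_width: 0.0095
gripper_force: 60.0
```

Call:
drive_tool --rows '[{"fingers":-0.7,"x":0,"y":0,"z":0,"spin":0},{"fingers":-0.65,"x":0,"y":0,"z":0,"spin":0},{"fingers":-0.5,"x":0,"y":0,"z":0,"spin":0},{"fingers":-0.3,"x":0,"y":0,"z":0,"spin":0},{"fingers":0,"x":0,"y":0,"z":0,"spin":0},{"fingers":0,"x":0,"y":0,"z":0,"spin":0},{"fingers":0,"x":0,"y":0,"z":-0.02,"spin":0},{"fingers":0,"x":0,"y":0,"z":-0.04,"spin":0},{"fingers":0,"x":0,"y":0,"z":-0.07,"spin":0},{"fingers":0,"x":0,"y":0.02,"z":-0.11,"spin":0}]'

```text
time_s: 75.03
tcp_pos: [0.6475, 0.0786, 0.2552]
eef_rot: [179.9, -0.1, -94.0]
contact_force: [0.3, 0.6, -0.0]
gripper_width: 0.0438
gripper_force: 0.0
```

Call:
drive_tool --rows '[{"fingers":0,"x":0,"y":0.05,"z":-0.02,"spin":0},{"fingers":0,"x":-0.04,"y":0.09,"z":-0.04,"spin":0},{"fingers":0,"x":-0.09,"y":0.1,"z":-0.06,"spin":0},{"fingers":0,"x":-0.14,"y":0.11,"z":-0.06,"spin":0},{"fingers":0,"x":-0.19,"y":0.12,"z":-0.06,"spin":0},{"fingers":0,"x":-0.2,"y":0.12,"z":-0.06,"spin":0},{"fingers":0,"x":-0.2,"y":0.12,"z":-0.06,"spin":0}]'

```text
time_s: 75.9
tcp_pos: [0.5415, 0.2871, 0.3153]
eef_rot: [180.0, -0.0, -93.9]
contact_force: [1.0, -0.4, -0.1]
gripper_width: 0.0435
gripper_force: 0.0
```

```bash
python3 - <<'E'
from h import *
D=cap("side"); C=cap("wrist"); T=cap("top")
u,v=proj(*D[1:],(.63,.01,.09)).astype(int); s=cv2.resize(D[0][v-55:v+55,u-73:u+73],(796,600),interpolation=cv2.INTER_CUBIC)
ut,vt=proj(*T[1:],(.63,.01,.09)).astype(int); t=cv2.resize(T[0][vt-30:vt+30,ut-40:ut+40],(260,195),interpolation=cv2.INTER_CUBIC)
s[:195,:260]=t
cv2.imwrite("pics/final.png",s); print(u,v)
E
```

```text
286 209
```

View pics/final.png

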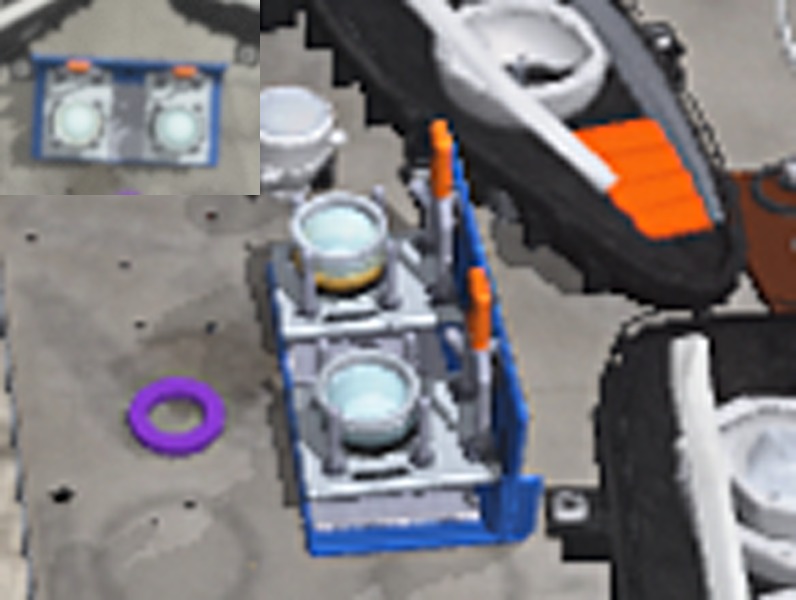

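Both carriers hang level on their own hooks (tabs at about (441,160) and (479,310)). Each retaining ring sits round its dome, and the brass ring shows under the left lens. I'm handing the job in.

```bash
python3 -c "
from plant import r
print(r.close_job())"
```

```text
the job is handed in; nothing more can be done
None
```

I stacked both lens carriers in the order asked, with the only brass ring found on the left one, and hung each level on its own hook with its stack intact; the job is handed in at about 76 s, and no verdict was returned.

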